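# Spring the hanging rail back into the utensil stand

## Robot

A 6-joint arm with a two-finger parallel gripper is mounted at the origin on the work surface. World frame = base frame: x ahead of the robot, y to its left, z up, the work surface at z = 0. Lengths are in m, angles in rad, forces in N, time in s.
With the tool pointing down it reaches from about 0.35 to 0.975 m from the base axis. Payload 4.9 kg.
Tool frame: the origin (TCP) lies at the very end of the fingers, on their centre line; the grasp point (between the pads) lies 19 mm behind it; z points along the fingers, x is the direction in which the jaws open and shut, and the axes are right-handed (so a half turn about z gives the same grasp; the last joint's range is limited). The gripper opens to 85 mm and grips with 20 to 120 N. Pads are 22 mm wide; open, the fingers measure 114 mm over their backs; the gripper's body (76 mm by 85 mm) begins 54 mm behind the grasp point. The pads swing forward as they close: fully open they stand 13 mm farther back than shut.
Start: joints at [1.151, 0.053, 1.613, -0, 1.476, -0.119], TCP at [0.185, 0.597, 0.195] pointing down, gripper open.
Joint ranges: [-3.01, 3.01], [-1.01, 2.22], [0.06, 2.58], [-1.02, 4.17], [0.09, 2.62], [-3.14, 3.14]. Speed limits (rad/s): [2.57, 2.57, 3.14, 3.14, 3.14, 3.14].

## Interface

Orientations are given as a rotation vector (axis times angle).
In Python, from station import ctrl, get_image, calibration, job gives the robot as it stands.
- The arm moves only by the tool jog_arm, never from a script. Its argument "deltas" is a list of rows, each a list of 3 entries, a list of its own where there are three numbers: the turn, a rotation vector about the tool's x, y, z in degrees, then the shift along the tool's x, y, z in m, then the finger opening in m, from 0 to 0.0854. In form: [[[ax, ay, az], [tx, ty, tz], gripper], ...]. A call has 1 to 12 rows; each row is the pose to reach, as a shift and turn from the pose commanded when the call began, along the tool's axes at that moment; what a row does not reach only later rows make up. A row lasts 1/12 s, in which the tool goes at most 41.7 mm and 7.16 degrees, less where a joint would pass 70% of its speed; a pose out of reach is approached as far as the arm can. A call with a gripper value outside its range is refused whole. The fingers move at their own pace and stop on an object; "squeeze" is the grip in N (left out, the last holds). Time passes only in rows, so rows that repeat a pose let the fingers close. It gives the time, the measured TCP pose, the force and the opening at its end, in the units of the state.
- ctrl.get_obs(): the state, without advancing time (a new reading comes with each control period).
- get_image(name): name is "scene" or "top" or "wrist"; returns the picture (420x560x3 uint8, red, green, blue); there is no depth.
- calibration(name): a dict with "mtx" (3x3 intrinsics, pixels), "origin" and "rotation" of the camera in the world; the wrist camera has in their place "tool_from_camera" (4x4, takes a point from camera to tool coordinates, whose origin is the TCP and whose axes are the tool frame's). Camera axes: x right, y up, looking along -z (the intrinsics and any distortion apply to the point x, -y, -z); pixel columns grow to the right and rows downward; lengths in m; the calibration is good to about 2 mm. The wrist camera is an equidistant fisheye: a pixel r from the principal point sees the ray r / f radians off the axis. A picture is of the moment at which its call begins: read the wrist's pose just before it. calibration takes no time and is no camera call.
- job.finish_job(): hands the job in, once; it reports no verdict.
The state is a dict: "t": time; "q": joint angles; "dq": joint speeds; "effort": joint torques, N m; "tool_pos": TCP position; "tool_rot": TCP orientation; "contact_force": force on the tool from outside, world axes, zero at the start; "wrist_torque": the same for the moment, N m; "opening": finger opening in m.
Only numpy, scipy, OpenCV 4.12 (cv2) and the standard library are available. Lean on these libraries where they do the work, as an engineer would, in place of code of your own. Each camera call takes 0.05 s, during which the arm holds its last target.

## Task

Take the sprung hanging rail off its wooden rest and fit it between the two posts of the utensil stand: push its red sprung end against the post that has the orange open-topped pocket, keep it compressed while you slide it down that post until it sits in the pocket, then ease it back so that its white tip springs fully home into the hole in the orange block on the other post. The orange fittings can be clamped higher or lower, so feel for the bottom of the pocket and never load the stand with more than about 20 N; leave the rail level and let go, and do not disturb the mug, the jar or the spatula.

Things in the scene. Friction and masses are not known exactly. Their poses are not given: they have to be found in the camera images.
- rail_mid (a point): Centre of the loose sprung rail (0.2 kg), on its axis, which is this frame's y. Middle: black rubber grip 70 mm long, 20 x 20 mm in section (grip it here, across x); then 18 mm square aluminium tube to 68 mm either side. At the start it lies level on the rest, axis 45 mm above the table. Free length over all 214 mm.
- rail_foot (a point): Outer end of the rail's red round plunger (10 mm diameter), on the axis, on the rail's +y side: 104 mm from rail_mid when free. It pushes in by up to 24 mm (then a hard stop) and springs back: 1.2 N at once, then 0.3 N more per mm (8.4 N at the stop). Axes as rail_mid.
- rail_tip (a point): End of the rail's white tapered tip, on the axis, on the -y side, 110 mm from rail_mid. The tip is 10 mm long and 9 mm in diameter, in front of a 26 mm collar whose outer face is 100 mm from rail_mid; behind it a 12 mm round rod. Axes as rail_mid.
- rest: Fixed wooden rest on which the rail lies at the start, along the rest's y. Base 70 (x) x 150 (y) x 14 mm, origin at the centre of its underside; two saddles at y = -56 and +56 mm, each 14 mm long in y and 40 mm wide in x, floor 36 mm above the table, with cheeks up to 48 mm, 24 mm apart.
- stand: Fixed utensil stand, origin at the centre of its underside, on the table. Base 110 (x) x 270 (y) x 12 mm; two dark steel posts 44 mm wide in x, +y 165 mm and -y 120 mm tall. Seated, the rail lies along the stand's y with its centre at x = 0, y = 0, red end at +y, plunger pushed in 4 mm. The seated axis is 60 to 92 mm above the table: clamped fast, differs each time, not measured, must be felt.
- pocket_post (a point): Top centre of the inner face (at stand y = +100 mm) of the post with the pocket, 165 mm up. Axes as the stand. Lower on this flat face is the orange open-topped pocket for the red plunger: it sticks out 10 mm, walls 15 mm apart in x, flared lips to 21 mm above the seated axis, floor 5 mm below that axis. The plunger rubs on the face while sliding down, so the rail feels an upward drag.
- socket_post (a point): Top centre of the inner face (at stand y = -112 mm) of the other post, 120 mm up. On it an orange block 40 mm wide (x), 12 mm thick, inner face at y = -100 mm, from 30 mm below to 40 mm above the seated axis (same as the pocket's), with an 15 mm square hole on that axis for the white tip. To pass the block, the rail must be more than 10 mm further to +y than seated.
- mug_mid (a point): White mug, 80 mm diameter, 90 mm tall, loose; this point is half-way up its axis. Leave alone.
- jar_mid (a point): Storage jar with wooden lid, 90 mm diameter, 140 mm tall, loose; this point is half-way up its axis. Leave alone.
- spatula_grip (a point): Black spatula lying loose on the worktop, about 280 mm long, lower than 30 mm; this point is on its handle. Leave alone.
Not all that is in view belongs to the job. Of the things shaped like the part that bears rail_mid, the aluminium one is meant.

How it is judged:
By the outcome, as a careful person would: the job done as asked, in the order asked, and still so for the second after the job is handed in, with the robot touching nothing.
It also fails if it takes over 48 s, if anything falls off the work surface, if the arm or the gripper's body presses on something with over 40 N, if the wrist force passes 120 N, or if a joint passes its speed limit or range.

## Working session

There is one attempt and no reset: what is moved stays moved. The work goes in short steps, Python scripts to look and compute and a tool call to move; the robot and the scene stay as the last step left them, time stands still between calls to the robot, and variables do not carry over. Pictures are saved under pics/ and viewed, and the job is handed in when it is done.

Besides the shell and the picture viewer there is one more tool, called in YAML: its name, and indented under it one key for each argument. jog_arm: Moves the arm, as the interface text tells. Its arguments: {"type":"object","properties":{"deltas":{"type":"array","items":{"type":"array"}},"squeeze":{"type":"number"}},"required":["deltas"]}

```bash
ls; mkdir -p pics
python3 - <<'E'
from station import ctrl, get_image, calibration, job
import cv2
o=ctrl.get_obs(); print(o)
for n in ["scene","top","wrist"]:
    im=get_image(n); cv2.imwrite(f"pics/{n}0.png",im[:,:,::-1]); c=calibration(n); print(n,c)
E
```

```text
pics
{'t': 0.0, 'q': array([ 1.15099190e+00,  5.33187331e-02,  1.61430196e+00, -4.25400929e-05,
        1.47601859e+00, -1.19041317e-01]), 'dq': array([-0.00102286, -0.00036372,  0.00059918,  0.00106337,  0.00033417,
       -0.00090388]), 'effort': array([ 1.11665024e-03, -3.93677258e+01, -3.70179069e+01, -7.78687195e-05,
        6.96096671e-03, -2.32133289e-05]), 'tool_pos': array([0.18490284, 0.59628293, 0.19388199]), 'tool_rot': array([ 2.52832903,  1.86294771, -0.00276257]), 'contact_force': array([ 0.33571233,  0.19298748, -0.11317073]), 'wrist_torque': array([0.02396371, 0.02364163, 0.0444095 ]), 'opening': 0.08535040553750567}
scene {'mtx': array([[546.85443926,   0.        , 284.70015276],
       [  0.        , 546.85443926, 216.00151618],
       [  0.        ,   0.        ,   1.        ]]), 'origin': array([ 1.56516274, -0.28598909,  0.9996316 ]), 'rotation': array([0.74388688, 0.59431766, 1.22224509])}
top {'mtx': array([[381.71638748,   0.        , 288.18759642],
       [  0.        , 381.71638748, 203.84919218],
       [  0.        ,   0.        ,   1.        ]]), 'origin': array([ 0.30101357, -0.02011007,  1.06194909]), 'rotation': array([ 0.17925709, -0.16740685, -1.45302838])}
wrist {'mtx': array([[325.1922621 ,   0.        , 278.47903539],
       [  0.        , 325.1922621 , 208.24752839],
       [  0.        ,   0.        ,   1.        ]]), 'tool_from_camera': array([[ 9.99999784e-01, -1.72017585e-04,  6.33929389e-04,
         8.72892117e-04],
       [ 4.57598676e-05, -9.44511316e-01, -3.28478876e-01,
        -8.42224140e-02],
       [ 6.55257624e-04,  3.28478835e-01, -9.44511104e-01,
        -1.77903830e-01],
       [ 0.00000000e+00,  0.00000000e+00,  0.00000000e+00,
         1.00000000e+00]])}
```

View pics/scene0.png

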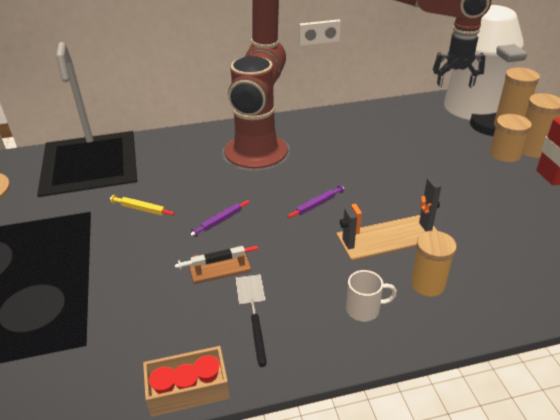

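View pics/top0.png

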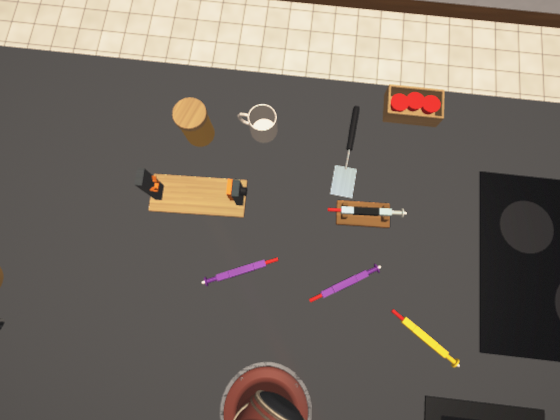

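View pics/wrist0.png

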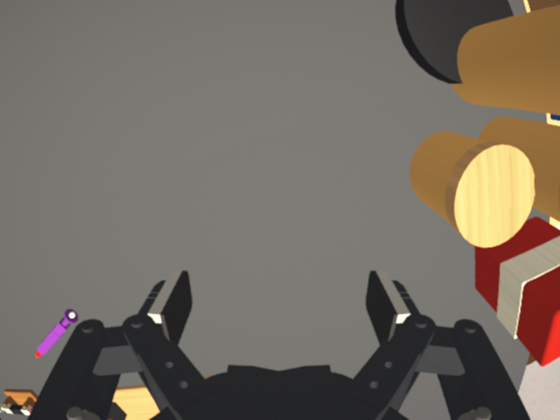

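The scene view shows the aluminium rail on its rest at about (220,257) and the stand at (390,230). In the top view they are at (367,211) and (198,195), with the red end toward the stand. I'll zoom in for precise pixel positions.

```bash
cat > h.py <<'E'
import numpy as np, cv2
from scipy.spatial.transform import Rotation as R
from scipy.optimize import least_squares
from station import ctrl, get_image, calibration, job
def proj(n,P,cal=None):
    c=cal or calibration(n); Rm=R.from_rotvec(np.ravel(c['rotation'])).as_matrix()
    p=(np.atleast_2d(P)-c['origin'])@Rm; K=c['mtx']
    return np.c_[K[0,0]*p[:,0]/-p[:,2]+K[0,2],K[1,1]*-p[:,1]/-p[:,2]+K[1,2]]
def back(n,uv,z):
    c=calibration(n); Rm=R.from_rotvec(np.ravel(c['rotation'])).as_matrix(); K=c['mtx']
    d=Rm@np.array([(uv[0]-K[0,2])/K[0,0],-(uv[1]-K[1,2])/K[1,1],-1]); o=c['origin']
    return o+d*(z-o[2])/d[2]
def projw(P,obs):
    """wrist projection"""
    c=calibration('wrist'); T=c['tool_from_camera']; K=c['mtx']
    Rt=R.from_rotvec(obs['tool_rot']).as_matrix()
    pt=(np.atleast_2d(P)-obs['tool_pos'])@Rt
    pc=(pt-T[:3,3])@T[:3,:3]
    q=np.c_[pc[:,0],-pc[:,1],-pc[:,2]]
    th=np.arctan2(np.hypot(q[:,0],q[:,1]),q[:,2]); ph=np.arctan2(q[:,1],q[:,0])
    return np.c_[K[0,2]+K[0,0]*th*np.cos(ph),K[1,2]+K[1,1]*th*np.sin(ph)]
def crop(src,dst,u0,v0,u1,v1,k):
    im=cv2.imread(src)[v0:v1,u0:u1]; im=cv2.resize(im,None,fx=k,fy=k,interpolation=cv2.INTER_CUBIC)
    for u in range((u0+9)//10*10,u1,10): cv2.putText(im,str(u),((u-u0)*k,8),0,.3,(0,255,255),1); cv2.line(im,((u-u0)*k,10),((u-u0)*k,14),(0,255,255),1)
    for v in range((v0+9)//10*10,v1,10): cv2.putText(im,str(v),(0,(v-v0)*k),0,.3,(0,255,255),1)
    cv2.imwrite(dst,im)
E
python3 - <<'E'
from h import *
crop('pics/top0.png','pics/top0r.png',320,180,420,240,8)
crop('pics/top0.png','pics/top0s.png',135,160,255,225,6)
crop('pics/scene0.png','pics/scene0s.png',330,175,450,260,6)
crop('pics/scene0.png','pics/scene0r.png',165,230,265,290,8)
E
```

```text
(no output)
```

View pics/top0r.png

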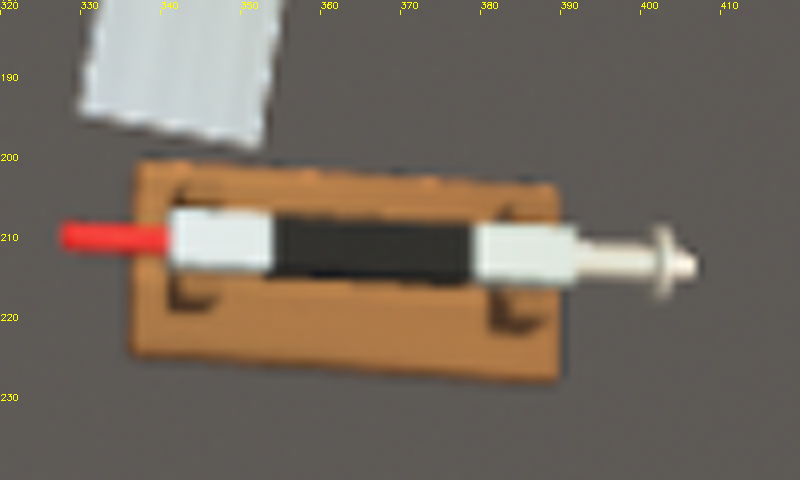

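View pics/top0s.png

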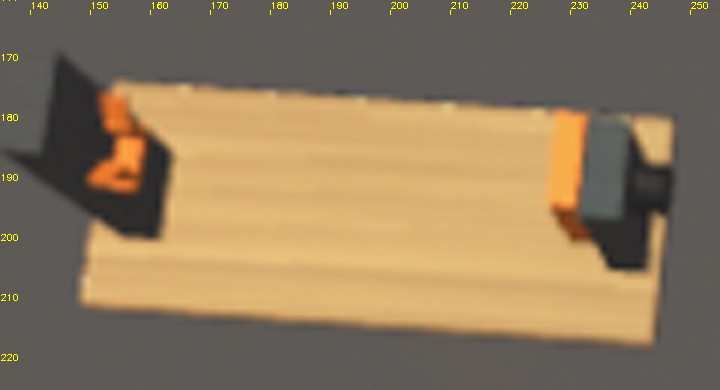

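View pics/scene0s.png

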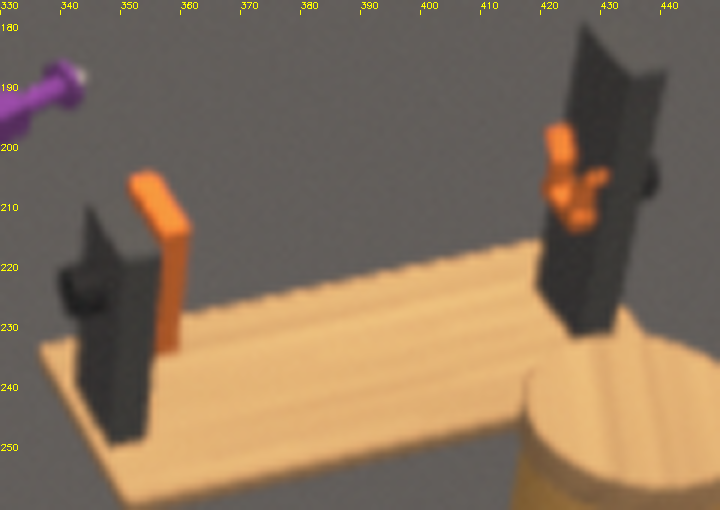

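View pics/scene0r.png

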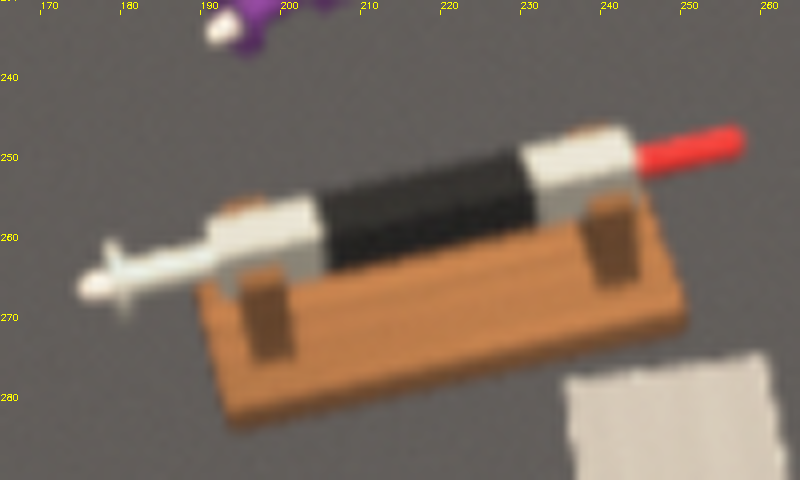

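```bash
cat > fit.py <<'E'
from h import *
h0=0.075
S=[ # cam,u,v,x,y,z(mm), or z=('h',dz)
('top',154.2,173.7,55,135,12),('top',148.3,210.8,-55,135,12),('top',247,179.7,55,-135,12),('top',243.8,217,-55,-135,12),
('scene',336.7,232.5,-55,-135,12),('scene',351.3,256.8,55,-135,12),
('scene',351.7,205,-20,-112,('h',40)),('scene',356.3,203.7,-20,-100,('h',40)),('scene',361.7,213.7,20,-100,('h',40)),('scene',357.2,215,20,-112,('h',40)),
('scene',359.7,233.7,20,-100,('h',-30)),('scene',355.8,234.2,20,-112,('h',-30)),
('top',227.5,178.3,20,-100,('h',40)),('top',232.8,178.7,20,-112,('h',40)),('top',226.8,194.5,-20,-100,('h',40)),
('scene',427.2,178.7,-22,100,165),('scene',435.3,188.7,22,100,165),('scene',425.8,230.8,22,100,12),('scene',419.7,223.3,-22,100,12),
('top',145.3,168.3,22,100,165),('top',141.7,185,-22,100,165),('top',163.8,185.5,22,100,12),('top',161.7,199.7,-22,100,12),
]
Rl=[('top',327.5,209.6,0,104,45),('top',407.1,213.1,0,-110,45),('top',341,210,0,68,54),('top',391.7,212,0,-68,54),('top',354,206.6,10,35,55),('top',353.2,214.3,-10,35,55),('top',379.2,207.9,10,-35,55),('top',378.9,215.6,-10,-35,55),
('scene',258.1,247.8,0,104,45),('scene',174.8,265.9,0,-110,45),('scene',230,249,-10,35,55),('scene',204.7,254,-10,-35,55),('scene',206.3,259,10,-35,55),('scene',231.5,253.3,10,35,55)]
cals={n:calibration(n) for n in('top','scene')}
def fit(D,x0,hf=False,cams=('top','scene')):
    D=[d for d in D if d[0] in cams]
    def f(p):
        r=[]
        for n,u,v,x,y,z in D:
            z=(p[3]+z[1]/1000) if isinstance(z,tuple) else z/1000
            c,s=np.cos(p[2]),np.sin(p[2]); P=[p[0]+c*x/1e3-s*y/1e3,p[1]+s*x/1e3+c*y/1e3,z]
            r.append(proj(n,P,cals[n])[0]-[u,v])
        return np.ravel(r)
    s=least_squares(f,x0,loss='soft_l1'); return s.x,f(s.x).reshape(-1,2),D
if __name__=='__main__':
    for nm,D,x0 in(('stand',S,[.5,.2,0,.075]),('rail',Rl,[.5,-.2,0,0])):
        for cams in (('top','scene'),('top',),('scene',)):
            p,r,d=fit(D,x0,cams=cams); print(nm,cams,p.round(4),'yawdeg',np.degrees(p[2]).round(2),'rms',np.sqrt((r**2).mean()).round(2))
            if len(cams)==2: print(np.c_[[*range(len(d))],r].round(1).tolist())
E
python3 fit.py
```

```text
stand ('top', 'scene') [0.5375 0.2587 0.0433 0.087 ] yawdeg 2.48 rms 0.63
[[0.0, -0.9, -0.7], [1.0, -0.7, -0.4], [2.0, 0.1, -0.5], [3.0, -0.3, -0.2], [4.0, -0.7, -0.6], [5.0, -0.2, 1.3], [6.0, -0.5, -0.1], [7.0, -0.8, 0.3], [8.0, -0.1, -0.5], [9.0, -0.0, -0.9], [10.0, -0.2, 0.4], [11.0, -0.5, 0.8], [12.0, 0.1, 0.2], [13.0, -0.5, 0.2], [14.0, -0.8, -0.8], [15.0, -0.4, -0.7], [16.0, -0.2, -1.3], [17.0, 0.3, 1.6], [18.0, -1.1, -0.6], [19.0, -1.0, -0.3], [20.0, -0.1, 0.2], [21.0, 0.0, -0.7], [22.0, -0.1, 0.1]]
stand ('top',) [0.5368 0.2575 0.0433 0.089 ] yawdeg 2.48 rms 0.38
stand ('scene',) [0.5383 0.2597 0.0347 0.0868] yawdeg 1.99 rms 0.66
rail ('top', 'scene') [ 0.5348 -0.2112  0.0627  0.    ] yawdeg 3.59 rms 0.67
[[0.0, -0.0, -0.1], [1.0, -1.1, 0.1], [2.0, 0.1, -0.6], [3.0, -0.2, -0.2], [4.0, -0.6, -0.3], [5.0, 0.2, -0.7], [6.0, 0.1, -0.4], [7.0, 0.5, -0.8], [8.0, -0.7, -0.7], [9.0, 0.1, -0.3], [10.0, 0.2, -1.5], [11.0, -1.4, -0.5], [12.0, -1.4, -0.4], [13.0, 0.6, -0.8]]
rail ('top',) [ 0.5338 -0.2115  0.066   0.    ] yawdeg 3.78 rms 0.38
rail ('scene',) [ 0.5375 -0.2106  0.0514  0.    ] yawdeg 2.95 rms 0.62
```

```bash
cat > mv.py <<'E'
import json,sys,os
from h import *
# command pose file: pos + rotation matrix
F='cmd.json'
def load():
    if os.path.exists(F):
        d=json.load(open(F)); return np.array(d['p']),R.from_rotvec(d['r'])
    o=ctrl.get_obs(); return np.array([.185,.597,.195]),R.from_rotvec(o['tool_rot'])
def save(p,r): json.dump(dict(p=list(map(float,p)),r=list(map(float,r.as_rotvec()))),open(F,'w'))
def down(yaw): # tool x at world yaw, z down
    c,s=np.cos(yaw),np.sin(yaw); return R.from_matrix(np.array([[c,s,0],[s,-c,0],[0,0,-1]]))
def delta(P,rt):
    p,r=load(); t=r.inv().apply(np.array(P)-p); a=(r.inv()*rt).as_rotvec(degrees=True); return a,t
def apply(a,t): # record what was sent
    p,r=load(); save(p+r.apply(t),r*R.from_rotvec(a,degrees=True))
    p,r=load(); print('cmd',p.round(4),r.as_rotvec().round(4))
E
python3 - <<'E'
from mv import *
a,t=delta([.50,.20,.36],down(np.radians(2.5))); print(a.round(2),t.round(4))
E
```

```text
[5.000e-02 9.000e-02 7.027e+01] [-0.2861  0.4184 -0.1646]
```

jog_arm:
  deltas:
    - [[0.02,0.04,30],[-0.143,0.209,-0.165],0.0854]
    - [[0.02,0.04,35],[-0.143,0.209,-0.165],0.0854]
    - [[0.02,0.04,35],[-0.143,0.209,-0.165],0.0854]
    - [[0.05,0.09,70.27],[-0.286,0.418,-0.165],0.0854]
    - [[0.05,0.09,70.27],[-0.286,0.418,-0.165],0.0854]
    - [[0.05,0.09,70.27],[-0.286,0.418,-0.165],0.0854]
    - [[0.05,0.09,70.27],[-0.286,0.418,-0.165],0.0854]
    - [[0.05,0.09,70.27],[-0.286,0.418,-0.165],0.0854]
    - [[0.05,0.09,70.27],[-0.286,0.418,-0.165],0.0854]
    - [[0.05,0.09,70.27],[-0.286,0.418,-0.165],0.0854]
    - [[0.05,0.09,70.27],[-0.286,0.418,-0.165],0.0854]
    - [[0.05,0.09,70.27],[-0.286,0.418,-0.165],0.0854]

```text
t: 1.15
tool_pos: [0.4773, 0.2272, 0.3514]
tool_rot: [-3.139, -0.068, -0.001]
contact_force: [0.9, 0.4, -0.5]
opening: 0.0855
```

jog_arm:
  deltas:
    - [[0,0,0],[0,0,0],0.0854]
    - [[0,0,0],[0,0,0],0.0854]

```text
t: 1.32
tool_pos: [0.4776, 0.2275, 0.3513]
tool_rot: [-3.139, -0.062, -0.001]
contact_force: [-0.3, 0.6, -0.0]
opening: 0.0855
```

Run:
```python
from mv import *
o=ctrl.get_obs(); print(o['t'],o['tool_pos'],o['tool_rot'],o['q'].round(3),o['contact_force'])
im=get_image('wrist'); cv2.imwrite("pics/w1.png",im[:,:,::-1]); print(ctrl.get_obs()['tool_pos'])
import pickle; pickle.dump(o,open('pics/w1.pkl','wb'))
```

```text
1.3167 [0.47763122 0.22750867 0.35129011] [-3.13917584e+00 -6.20736208e-02 -1.14349661e-03] [ 0.303 -0.222  1.616  0.002  1.746  0.264] [-0.34216354  0.5966314  -0.00168362]
[0.47670408 0.22864887 0.35079763]
```

View pics/w1.png

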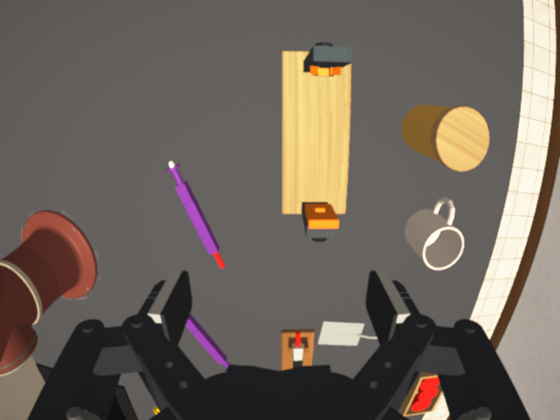

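Run:
```python
from h import *
crop('pics/w1.png','pics/w1s.png',275,35,360,120,7)
crop('pics/w1.png','pics/w1t.png',275,165,360,250,7)
```

```text
(no output)
```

View pics/w1s.png

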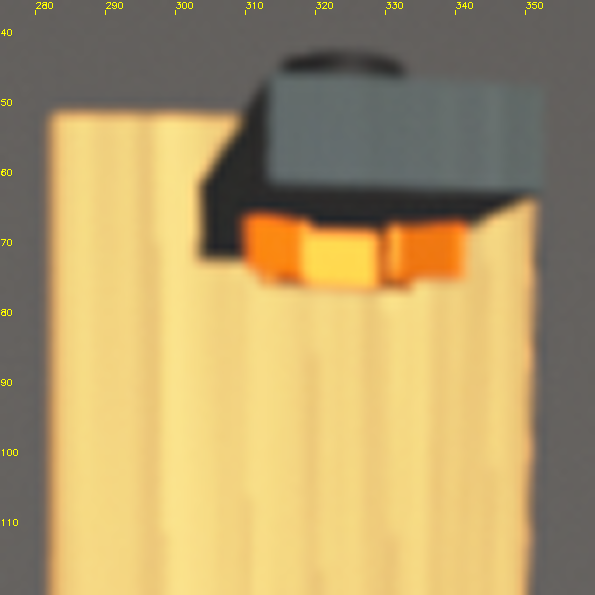

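View pics/w1t.png

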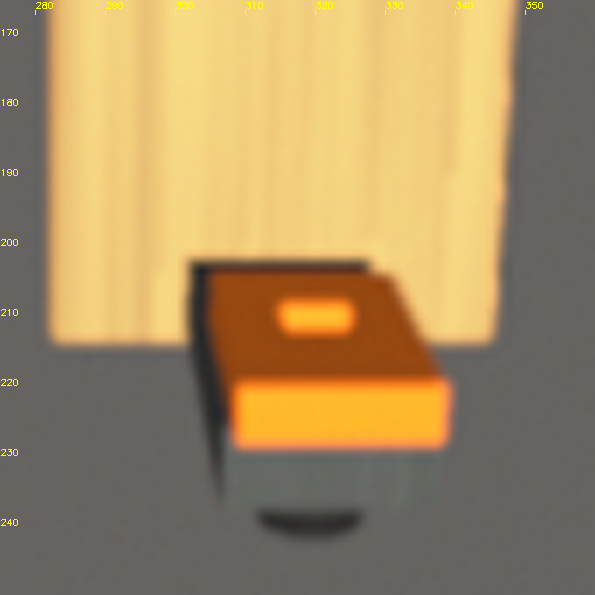

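```bash
cat > fitw.py <<'E'
from h import *
import pickle
o=pickle.load(open('pics/w1.pkl','rb'))
W=[(281.7,50.7,-55,135,12),(312.9,61,-22,100,165),(352.1,61.7,22,100,165),(303.4,71.4,-22,100,12),(281.7,213.6,-55,-135,12),(345,213.6,55,-135,12),
(308.1,218.9,-20,-100,('h',40)),(338.9,218.9,20,-100,('h',40)),(308.1,228.4,-20,-112,('h',40)),(338.4,228.4,20,-112,('h',40)),(304.3,203.4,-20,-100,('h',-30)),(330.3,203.9,20,-100,('h',-30))]
def f(p):
    r=[]
    for u,v,x,y,z in W:
        z=(p[3]+z[1]/1000) if isinstance(z,tuple) else z/1000
        c,s=np.cos(p[2]),np.sin(p[2]); P=[p[0]+c*x/1e3-s*y/1e3,p[1]+s*x/1e3+c*y/1e3,z]
        r.append(projw(P,o)[0]-[u,v])
    return np.ravel(r)
s=least_squares(f,[.537,.258,.04,.087]); print(s.x,np.degrees(s.x[2]),f(s.x).reshape(-1,2).round(1).tolist())
E
python3 fitw.py
python3 - <<'E'
from mv import *
o=ctrl.get_obs(); save(np.array([.4775,.2275,.352]),R.from_rotvec(o['tool_rot']))
a,t=delta([.534,-.211,.14],down(np.radians(3.6))); print(a.round(2),t.round(4))
E
```

```text
[0.53730897 0.26026462 0.04017034 0.08898868] 2.3015909497295377 [[-0.2, -0.9], [0.2, -0.8], [0.2, 0.4], [-0.6, 0.3], [-0.4, 0.6], [0.3, 0.5], [0.6, 0.9], [-0.5, 0.7], [0.3, -0.3], [-0.6, -0.5], [0.3, -0.2], [0.2, -0.7]]
[-0.11  0.   -1.2 ] [0.0381 0.4409 0.2112]
```

jog_arm:
  deltas:
    - [[-0.11,0,-1.2],[0.038,0.441,0.211],0.0854]
    - [[-0.11,0,-1.2],[0.038,0.441,0.211],0.0854]
    - [[-0.11,0,-1.2],[0.038,0.441,0.211],0.0854]
    - [[-0.11,0,-1.2],[0.038,0.441,0.211],0.0854]
    - [[-0.11,0,-1.2],[0.038,0.441,0.211],0.0854]
    - [[-0.11,0,-1.2],[0.038,0.441,0.211],0.0854]
    - [[-0.11,0,-1.2],[0.038,0.441,0.211],0.0854]
    - [[-0.11,0,-1.2],[0.038,0.441,0.211],0.0854]
    - [[-0.11,0,-1.2],[0.038,0.441,0.211],0.0854]
    - [[-0.11,0,-1.2],[0.038,0.441,0.211],0.0854]
    - [[-0.11,0,-1.2],[0.038,0.441,0.211],0.0854]
    - [[-0.11,0,-1.2],[0.038,0.441,0.211],0.0854]

```text
t: 2.37
tool_pos: [0.5333, -0.2097, 0.1371]
tool_rot: [-3.139, -0.103, 0.002]
contact_force: [0.4, 0.4, 0.2]
opening: 0.0853
```

jog_arm:
  deltas:
    - [[0,0,0],[0,0,0],0.0854]
    - [[0,0,0],[0,0,0],0.0854]

```text
t: 2.53
tool_pos: [0.5331, -0.2084, 0.1374]
tool_rot: [-3.138, -0.101, 0.004]
contact_force: [0.4, -0.1, 0.9]
opening: 0.0854
```

Run:
```python
from mv import *
o=ctrl.get_obs(); print(o['t'],o['tool_pos'],o['tool_rot'],o['q'].round(3),o['contact_force'])
im=get_image('wrist'); cv2.imwrite("pics/w2.png",im[:,:,::-1])
import pickle; pickle.dump(o,open('pics/w2.pkl','wb'))
```

```text
2.5333 [ 0.53306771 -0.20842568  0.13738924] [-3.13774206 -0.10103645  0.00389619] [-5.030e-01 -2.700e-02  1.791e+00  1.000e-03  1.381e+00 -5.680e-01] [ 0.43467332 -0.0594798   0.88596834]
```

View pics/w2.png

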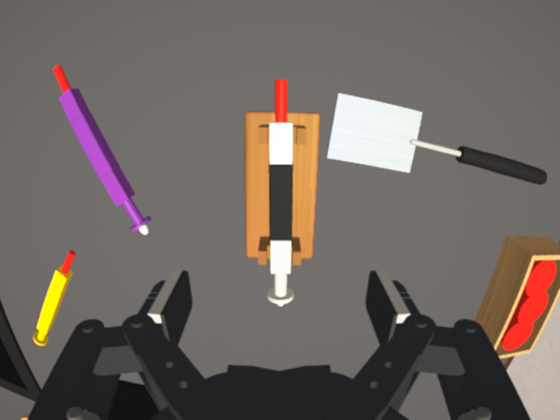

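Run:
```python
from mv import *
import pickle
o=pickle.load(open('pics/w2.pkl','rb'))
crop('pics/w2.png','pics/w2r.png',240,70,325,310,4)
W=[(281,80,0,104,47),(269.5,164,-10,35,55),(292,164,10,35,55),(269,241,-10,-35,55),(292,241,10,-35,55),(269.3,123,-9,68,54),(293,123,9,68,54),(271,272,-9,-68,54),(291.5,272,9,-68,54)]
def f(p):
    c,s=np.cos(p[2]),np.sin(p[2])
    return np.ravel([projw([p[0]+c*x/1e3-s*y/1e3,p[1]+s*x/1e3+c*y/1e3,z/1e3],o)[0]-[u,v] for u,v,x,y,z in W])
s=least_squares(f,[.534,-.211,.06]); print(s.x,np.degrees(s.x[2]),f(s.x).reshape(-1,2).round(1).tolist())
```

```text
[ 0.53583744 -0.2095831   0.06590594] 3.7761322127927985 [[-0.1, -1.4], [-0.8, -0.7], [1.3, -0.7], [0.6, 0.7], [0.2, 0.7], [0.4, -0.2], [-0.7, -0.2], [0.1, 1.4], [-1.0, 1.4]]
```

View pics/w2r.png

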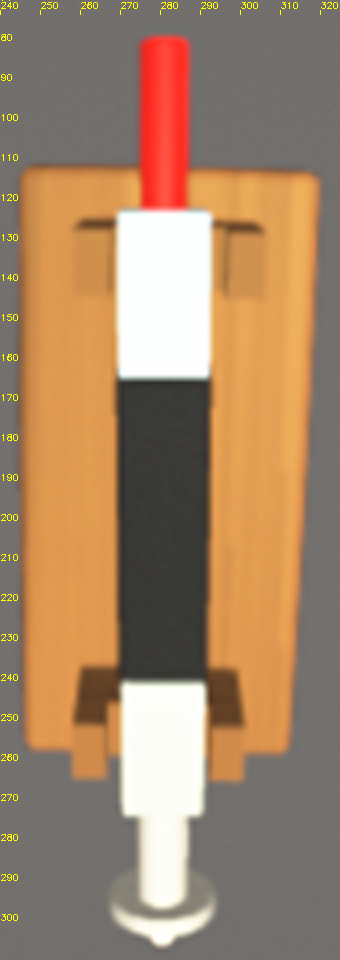

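Fit from the wrist view: rail at (0.5355, -0.2105), yaw 3.75°. In that picture the rail axis runs from foot (281,80) to tip (281,305). Next I'll descend and grasp.

jog_arm:
  deltas:
    - [[0,0,0],[0.002,0.0015,0.04],0.0854]
    - [[0,0,0],[0.002,0.0015,0.075],0.0854]
    - [[0,0,0],[0.002,0.0015,0.1],0.0854]
    - [[0,0,0],[0.002,0.0015,0.111],0.0854]
    - [[0,0,0],[0.002,0.0015,0.111],0.0854]
    - [[0,0,0],[0.002,0.0015,0.111],0.012]
    - [[0,0,0],[0.002,0.0015,0.111],0.012]
    - [[0,0,0],[0.002,0.0015,0.111],0.012]
    - [[0,0,0],[0.002,0.0015,0.111],0.012]
    - [[0,0,0],[0.002,0.0015,0.111],0.012]
    - [[0,0,0],[0.002,0.0015,0.111],0.012]
    - [[0,0,0],[0.002,0.0015,0.111],0.012]
  squeeze: 80

```text
t: 3.58
tool_pos: [0.5362, -0.2112, 0.0289]
tool_rot: [3.139, 0.101, 0.002]
contact_force: [0.9, 0.7, 0.4]
opening: 0.0119
```

jog_arm:
  deltas:
    - [[0,0,0],[0,0,0],0.012]
    - [[0,0,0],[0,0,0],0.012]
    - [[0,0,0],[0,0,0],0.012]
    - [[0,0,0],[0,0,0],0.012]

```text
t: 3.92
tool_pos: [0.536, -0.211, 0.0284]
tool_rot: [3.14, 0.101, 0.001]
contact_force: [-0.3, 0.2, -0.1]
opening: 0.0118
```

Run:
```python
from mv import *
o=ctrl.get_obs(); print(o['t'],o['tool_pos'],o['tool_rot'],o['contact_force'],o['wrist_torque'],o['opening'])
im=get_image('wrist'); cv2.imwrite("pics/w3.png",im[:,:,::-1])
```

```text
3.9167 [ 0.53598639 -0.21095703  0.02841892] [3.13963891e+00 1.01222537e-01 8.96574749e-04] [-0.32179038  0.24898895 -0.08222142] [-0.02912257  0.00181142 -0.00675752] 0.011759730101666427
```

View pics/w3.png

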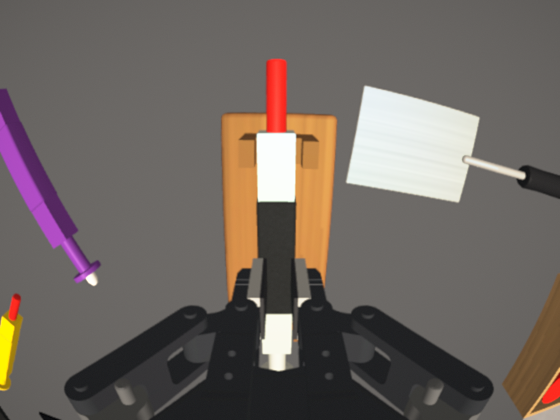

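jog_arm:
  deltas:
    - [[0,0,0],[0,0,0],0.0]
    - [[0,0,0],[0,0,0],0.0]
    - [[0,0,0],[0,0,0],0.0]
    - [[0,0,0],[0,0,0],0.0]

```text
t: 4.3
tool_pos: [0.5361, -0.211, 0.0285]
tool_rot: [3.14, 0.101, 0.001]
contact_force: [-0.3, 0.7, 0.3]
opening: 0.0004
```

Run:
```python
from mv import *
o=ctrl.get_obs(); print(o['t'],o['tool_pos'],o['contact_force'],o['wrist_torque'],o['opening'])
im=get_image('wrist'); cv2.imwrite("pics/w4.png",im[:,:,::-1])
crop('pics/w4.png','pics/w4c.png',200,220,350,370,5)
```

```text
4.3 [ 0.53605516 -0.21095996  0.02847844] [-0.28125351  0.6727034   0.25619946] [-0.00388839  0.04950059 -0.04387118] 0.0003560275983209041
```

View pics/w4c.png

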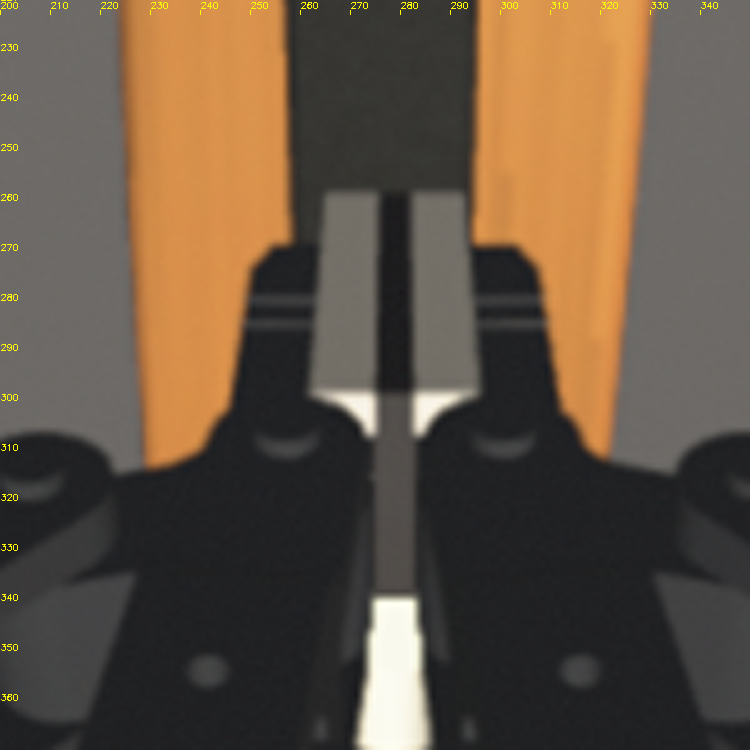

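Run:
```python
from mv import *
crop('pics/w3.png','pics/w3c.png',200,220,350,370,5)
o=ctrl.get_obs()
m=np.array([.5355,-.2105,0]);y=3.75/57.3;c,s=np.cos(y),np.sin(y)
def P(x,yy,z): return [m[0]+c*x-s*yy,m[1]+s*x+c*yy,z]
for nm,q in dict(foot=(0,.104,.05),tube=(-.009,.068,.054),tube2=(.009,.068,.054),g1=(-.01,.035,.055),g2=(.01,.035,.055),gm=(0,0,.055),gb1=(-.01,-.035,.055)).items(): print(nm,projw(P(*q),o)[0].round(1))
Rt=R.from_rotvec(o['tool_rot'])
for t in [(0,0,0),(0,0,-.019),(0,-.011,-.0),(0,-.011,-.019),(0,-.011,-.03),(0,-.011,-.05),(0,.011,0)]: print(t,projw(o['tool_pos']+Rt.apply(t),o)[0].round(1))
for n in('scene','top'): cv2.imwrite(f"pics/{n}4.png",get_image(n)[:,:,::-1])
crop('pics/scene4.png','pics/scene4c.png',140,190,300,310,5)
```

```text
foot [275.5  59.6]
tube [256.4 135.2]
tube2 [294.8 135.1]
g1 [255.4 202.7]
g2 [296.2 202.6]
gm [276.1 265.3]
gb1 [259.2 316.9]
(0, 0, 0) [277.2 244.7]
(0, 0, -0.019) [277.1 259.6]
(0, -0.011, -0.0) [277.2 228. ]
(0, -0.011, -0.019) [277.1 241.6]
(0, -0.011, -0.03) [277.  250.7]
(0, -0.011, -0.05) [276.8 270.5]
(0, 0.011, 0) [277.2 260.7]
```

View pics/w3c.png

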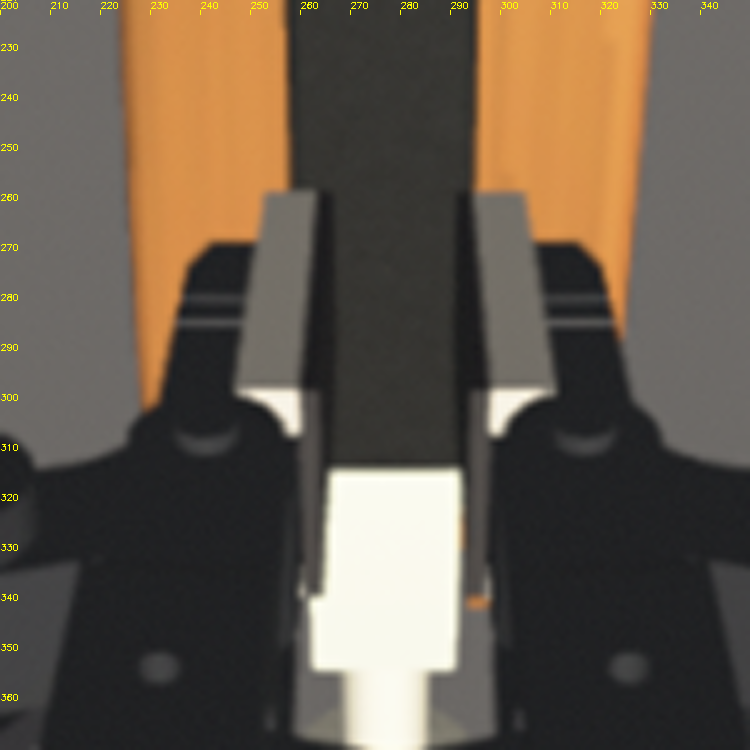

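View pics/scene4c.png

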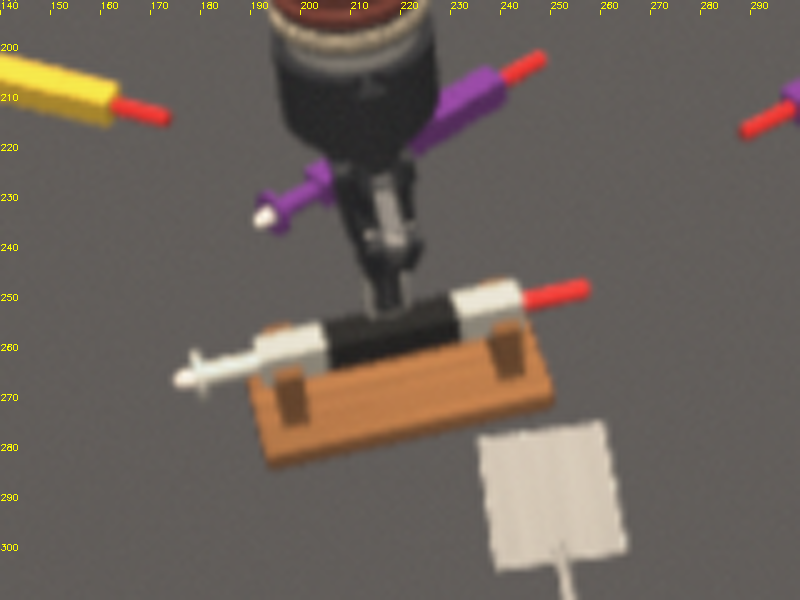

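Run:
```python
from mv import *
o=ctrl.get_obs(); print(o['tool_pos'])
Rt=R.from_rotvec(o['tool_rot'])
for dz in [0,-.02,-.03,-.04,-.05,-.06,-.073,-.09]:
  print(dz,'scene',proj('scene',o['tool_pos']+Rt.apply((0,0,dz)))[0].round(1),'+x face edges',proj('scene',[o['tool_pos']+Rt.apply((.006,s*.011,dz)) for s in(-1,1)]).round(1).tolist())
crop('pics/scene4.png','pics/scene4d.png',180,170,260,270,6)
```

```text
[ 0.53608017 -0.21094911  0.02852598]
0 scene [218.8 260.9] +x face edges [[223.5, 261.5], [215.1, 263.4]]
-0.02 scene [218.1 255.2] +x face edges [[222.8, 255.8], [214.3, 257.7]]
-0.03 scene [217.7 252.3] +x face edges [[222.5, 252.9], [214.0, 254.8]]
-0.04 scene [217.4 249.4] +x face edges [[222.2, 250.0], [213.6, 251.9]]
-0.05 scene [217.  246.4] +x face edges [[221.8, 247.0], [213.2, 248.9]]
-0.06 scene [216.6 243.5] +x face edges [[221.5, 244.0], [212.8, 246.0]]
-0.073 scene [216.2 239.6] +x face edges [[221.0, 240.1], [212.3, 242.0]]
-0.09 scene [215.5 234.4] +x face edges [[220.5, 235.0], [211.7, 236.9]]
```

View pics/scene4d.png

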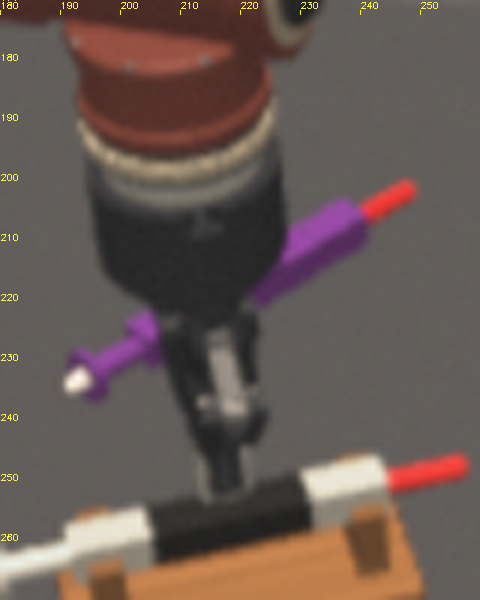

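Both views show the pads closed above the rail without touching it, with no force and opening 0. The fingertips therefore end about 35 mm short of the stated TCP. I'll reopen, descend that much further while watching the force, and grasp again.

jog_arm:
  deltas:
    - [[0,0,0],[0,0,0],0.05]
    - [[0,0,0],[0,0,0],0.05]
    - [[0,0,0],[0,0,0],0.05]
    - [[0,0,0],[0,0,0],0.05]
    - [[0,0,0],[0,0,0],0.05]
    - [[0,0,0],[0,0,0.01],0.05]
    - [[0,0,0],[0,0,0.02],0.05]
    - [[0,0,0],[0,0,0.028],0.05]
    - [[0,0,0],[0,0,0.034],0.05]
    - [[0,0,0],[0,0,0.034],0.05]

```text
t: 5.28
tool_pos: [0.5343, -0.21, -0.0082]
tool_rot: [-3.138, -0.101, 0.005]
contact_force: [-1.0, 0.1, -0.2]
opening: 0.0499
```

Run:
```python
from mv import *
o=ctrl.get_obs(); print(o['t'],o['tool_pos'],o['tool_rot'],o['contact_force'],o['wrist_torque'],o['opening'])
for n in('scene','wrist'): cv2.imwrite(f"pics/{n}5.png",get_image(n)[:,:,::-1])
crop('pics/scene5.png','pics/scene5d.png',180,190,260,290,6)
```

```text
5.2833 [ 0.53430941 -0.20999677 -0.00821671] [-3.1380681  -0.10116605  0.00485003] [-1.02191657  0.09201512 -0.19786775] [0.00327948 0.02670196 0.02754596] 0.049883774054186716
```

View pics/scene5d.png

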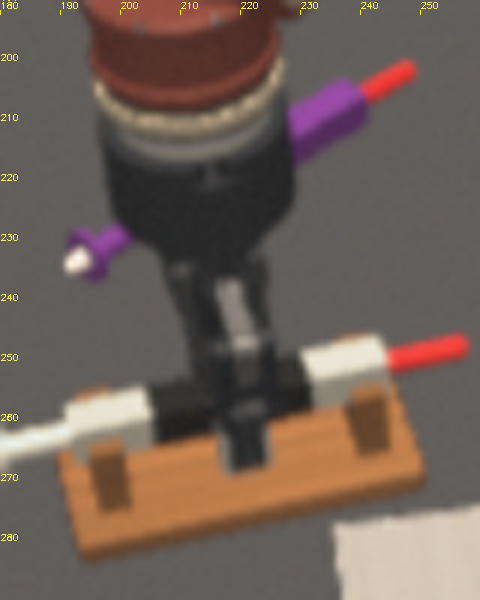

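View pics/wrist5.png

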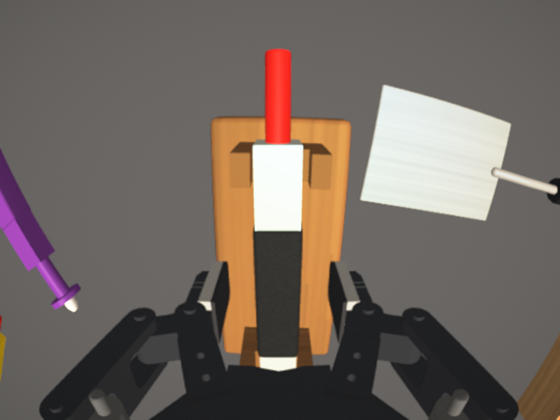

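Now the pads straddle the grip: in the wrist view they sit at (222,290) and (335,290) with the black grip between. Closing.

jog_arm:
  deltas:
    - [[0,0,0],[0,0,0],0.01]
    - [[0,0,0],[0,0,0],0.01]
    - [[0,0,0],[0,0,0],0.01]
    - [[0,0,0],[0,0,0],0.01]
    - [[0,0,0],[0,0,0],0.0]
    - [[0,0,0],[0,0,0],0.0]
  squeeze: 90

```text
t: 5.88
tool_pos: [0.5366, -0.2113, -0.0046]
tool_rot: [3.139, 0.101, 0.003]
contact_force: [-2.2, 2.2, 5.8]
opening: 0.0181
```

Run:
```python
from mv import *
o=ctrl.get_obs(); print(o['t'],o['tool_pos'],o['tool_rot'],o['contact_force'],o['wrist_torque'],o['opening'])
for n in('scene','wrist'): cv2.imwrite(f"pics/{n}6.png",get_image(n)[:,:,::-1])
crop('pics/scene6.png','pics/scene6d.png',180,190,260,290,6)
crop('pics/wrist6.png','pics/wrist6d.png',200,220,350,370,5)
```

```text
5.8833 [ 0.53660177 -0.21130767 -0.00455908] [3.13886707e+00 1.01242683e-01 2.68017907e-03] [-2.20112928  2.15627158  5.82227451] [ 0.04303451  0.2907303  -0.0651076 ] 0.018116572255448143
```

View pics/scene6d.png

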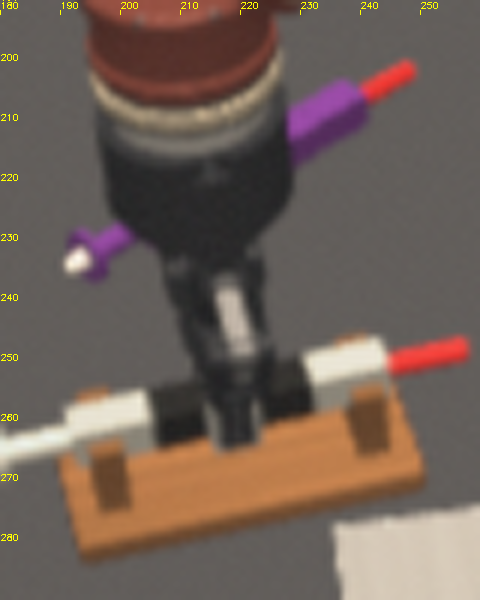

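View pics/wrist6d.png

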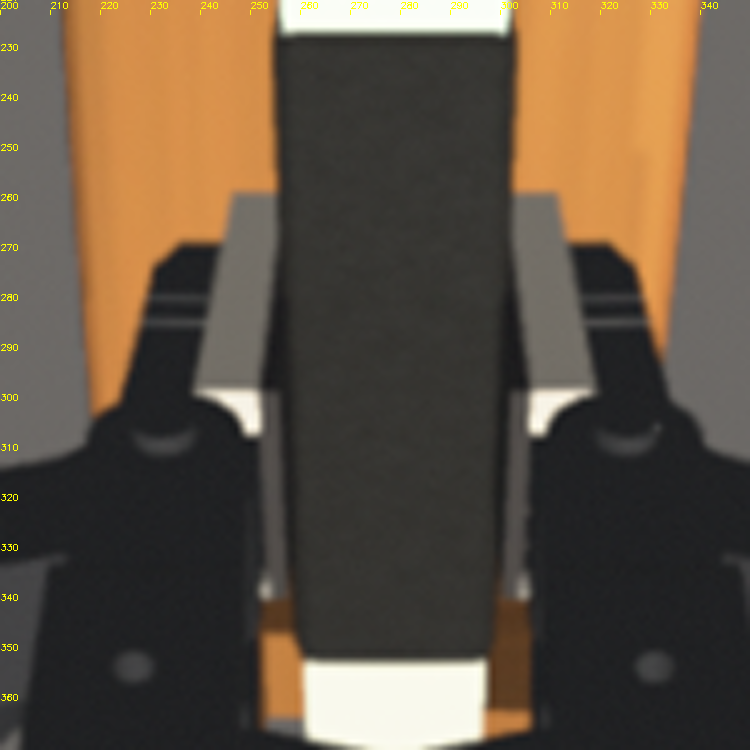

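Gripped: opening 0.018, and the wrist view shows the black grip clamped between the pads. Lifting, then a check.

jog_arm:
  deltas:
    - [[0,0,0],[0,0,-0.006],0.0]
    - [[0,0,0],[0,0,-0.018],0.0]
    - [[0,0,0],[0,0,-0.045],0.0]
    - [[0,0,0],[0,0,-0.08],0.0]
    - [[0,0,0],[0,0,-0.12],0.0]
    - [[0,0,0],[0,0,-0.15],0.0]
    - [[0,0,0],[0,0,-0.165],0.0]
    - [[0,0,0],[0,0,-0.165],0.0]
    - [[0,0,0],[0,0,-0.165],0.0]

```text
t: 6.73
tool_pos: [0.5363, -0.211, 0.1604]
tool_rot: [3.139, 0.101, 0.004]
contact_force: [-0.6, -0.3, -2.5]
opening: 0.0184
```

Run:
```python
from mv import *
o=ctrl.get_obs(); print(o['t'],o['tool_pos'],o['tool_rot'],o['contact_force'],o['wrist_torque'],o['opening'])
for n in('wrist',): cv2.imwrite(f"pics/{n}7.png",get_image(n)[:,:,::-1])
save(o['tool_pos'],R.from_rotvec(o['tool_rot']))
a,t=delta([.5375,.2505,.150],down(np.radians(2.35))); print(a.round(2),t.round(4))
jar=back('top',(190,113),.14); print('jar',jar, 'mug',back('top',(262,117),.09))
```

```text
6.7333 [ 0.5363025  -0.21101514  0.16044146] [3.13859853 0.10132841 0.00391361] [-0.55105911 -0.25638254 -2.5257008 ] [-0.04008084  0.02667065 -0.04131344] 0.018365338344888377
[ 0.08 -0.14  1.35] [ 0.0309 -0.4605  0.0099]
jar [0.7239618  0.28089148 0.14      ] mug [0.75742908 0.09849331 0.09      ]
```

View pics/wrist7.png

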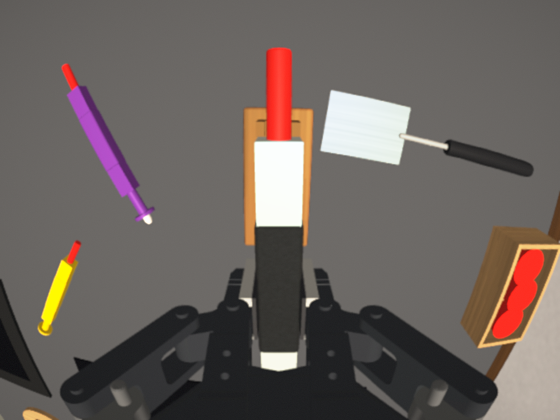

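jog_arm:
  deltas:
    - [[0,0,1.35],[0.031,-0.46,0],0.0]
    - [[0,0,1.35],[0.031,-0.46,0],0.0]
    - [[0,0,1.35],[0.031,-0.46,0],0.0]
    - [[0,0,1.35],[0.031,-0.46,0],0.0]
    - [[0,0,1.35],[0.031,-0.46,0],0.0]
    - [[0,0,1.35],[0.031,-0.46,0],0.0]
    - [[0,0,1.35],[0.031,-0.46,0],0.0]
    - [[0,0,1.35],[0.031,-0.46,0],0.0]
    - [[0,0,1.35],[0.031,-0.46,0],0.0]
    - [[0,0,1.35],[0.031,-0.46,0],0.0]
    - [[0,0,1.35],[0.031,-0.46,0],0.0]
    - [[0,0,1.35],[0.031,-0.46,0],0.0]

```text
t: 7.78
tool_pos: [0.5345, 0.2559, 0.1559]
tool_rot: [-3.139, -0.074, 0.007]
contact_force: [-0.5, -0.4, -2.7]
opening: 0.0184
```

jog_arm:
  deltas:
    - [[0,0,0],[0,0,0],0.0]
    - [[0,0,0],[0,0,0],0.0]
    - [[0,0,0],[0,0,0],0.0]

```text
t: 8.03
tool_pos: [0.5365, 0.2487, 0.1575]
tool_rot: [3.139, 0.062, -0.003]
contact_force: [-0.8, 0.8, -2.0]
opening: 0.0185
```

Run:
```python
from mv import *
import pickle
o=ctrl.get_obs(); print(o['t'],o['tool_pos'],o['tool_rot'],o['contact_force'],o['wrist_torque'],o['opening'])
pickle.dump(o,open('pics/w8.pkl','wb'))
for n in('wrist','scene','top'): cv2.imwrite(f"pics/{n}8.png",get_image(n)[:,:,::-1])
save(o['tool_pos'],R.from_rotvec(o['tool_rot']))
a,t=delta([.5375,.2505,.102],down(np.radians(2.35))); print(a.round(2),t.round(4))
crop('pics/wrist8.png','pics/wrist8d.png',210,20,340,160,5)
crop('pics/scene8.png','pics/scene8d.png',310,130,470,270,5)
```

```text
8.0333 [0.53650661 0.24874306 0.15754609] [ 3.13925505  0.06234447 -0.00317084] [-0.79518404  0.80485627 -1.98968487] [ 0.01350388 -0.04704794  0.0005999 ] 0.01853615329874844
[ 0.1   0.12 -0.07] [ 0.0012 -0.0018  0.0555]
```

View pics/wrist8d.png

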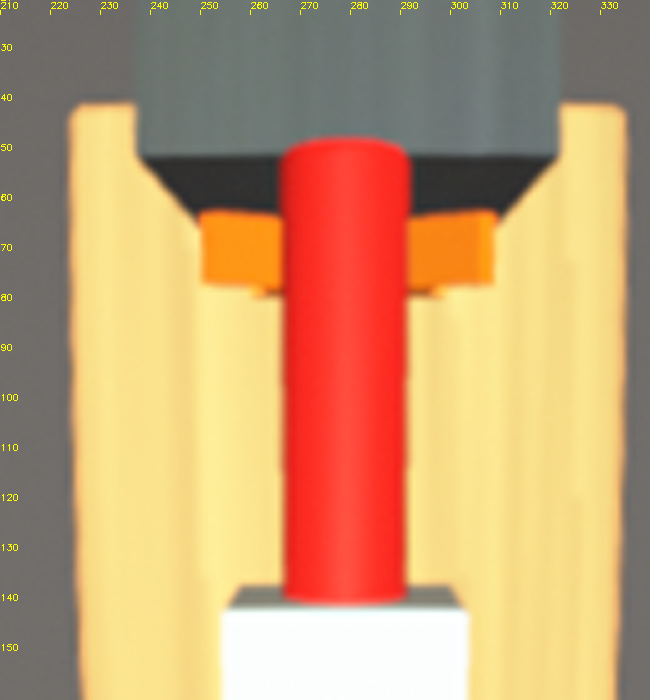

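View pics/scene8d.png

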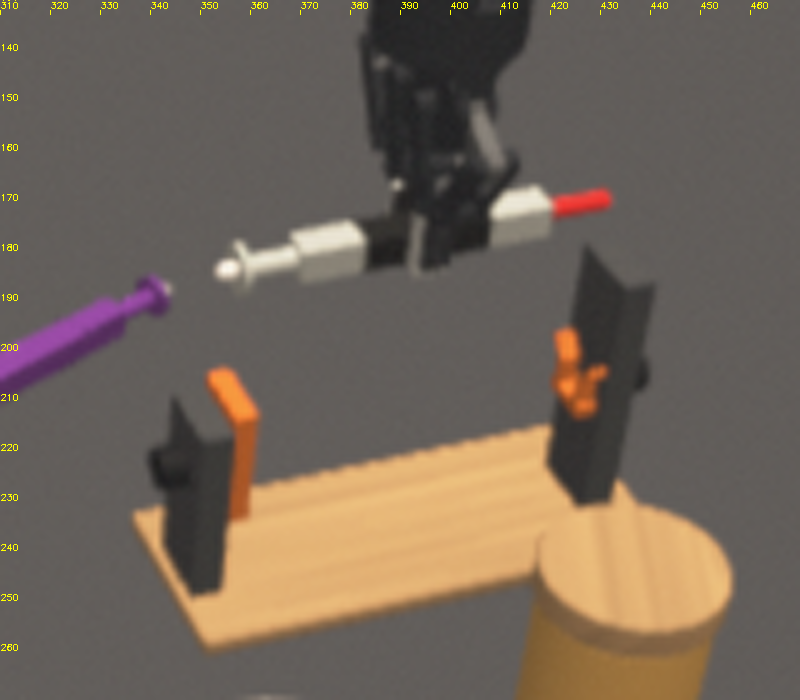

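The wrist view shows the red foot centred on the pocket post: rail u≈278.5, post edges 237 and 322. In the scene view the rail is level above the stand. I'll descend to axis ≈0.152, which is still above the orange block.

jog_arm:
  deltas:
    - [[0,0,0],[0.0004,0,0.015],0.0]
    - [[0,0,0],[0.0004,0,0.032],0.0]
    - [[0,0,0],[0.0004,0,0.047],0.0]
    - [[0,0,0],[0.0004,0,0.055],0.0]
    - [[0,0,0],[0.0004,0,0.055],0.0]
    - [[0,0,0],[0.0004,0,0.055],0.0]
    - [[0,0,0],[0.0004,0,0.055],0.0]

```text
t: 8.77
tool_pos: [0.5386, 0.2501, 0.1056]
tool_rot: [-3.141, -0.063, -0.004]
contact_force: [-0.3, -0.4, -1.5]
opening: 0.0181
```

Run:
```python
from mv import *
import pickle
o=ctrl.get_obs(); print(o['t'],o['tool_pos'],o['tool_rot'],o['contact_force'],o['wrist_torque'],o['opening'])
for n in('wrist','scene'): cv2.imwrite(f"pics/{n}9.png",get_image(n)[:,:,::-1])
crop('pics/wrist9.png','pics/wrist9d.png',210,20,340,160,5)
crop('pics/scene9.png','pics/scene9d.png',310,150,470,270,5)
```

```text
8.7667 [0.53856263 0.25007526 0.10562142] [-3.14076041 -0.0634849  -0.00413792] [-0.32708849 -0.37894086 -1.52194453] [-0.07346503 -0.01784489 -0.04794838] 0.01810635363848859
```

View pics/wrist9d.png

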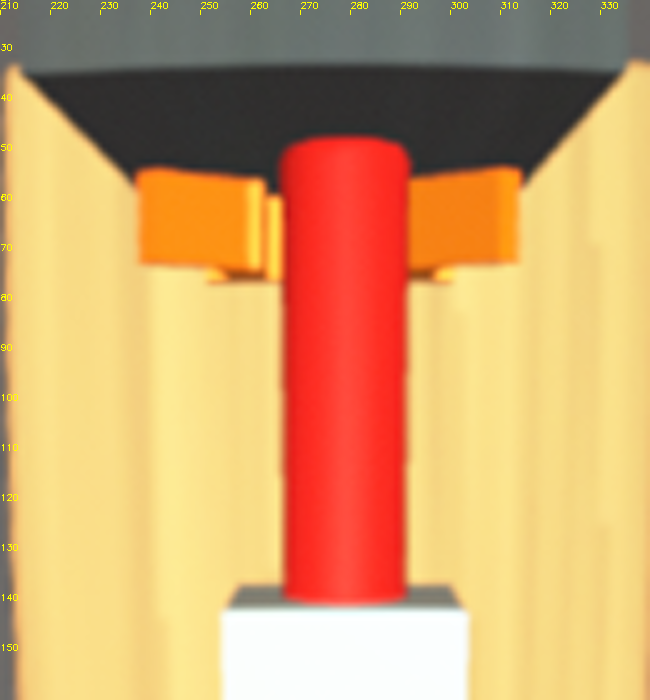

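View pics/scene9d.png

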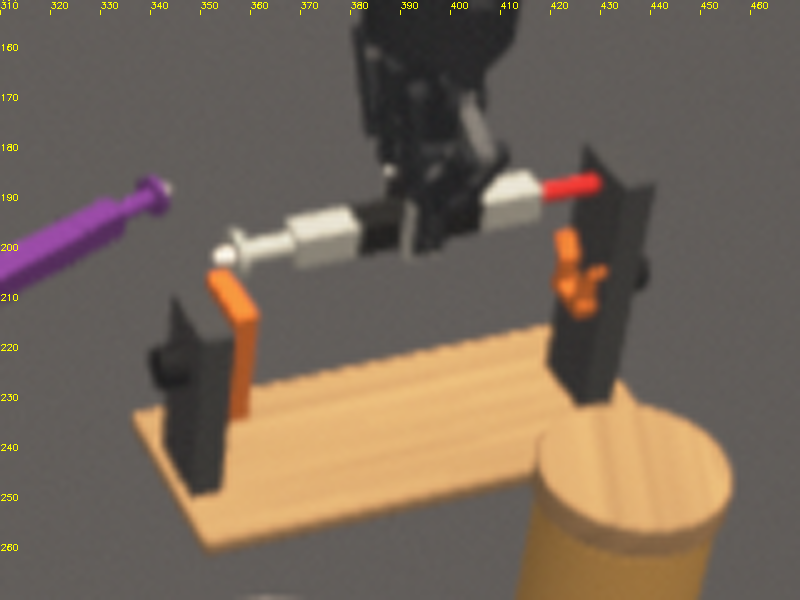

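The wrist view now shows the rail about 1.5 mm too far +x: rail u=278.5, post and pocket centre ≈274.5. I'll correct that, then start pushing toward the pocket post.

jog_arm:
  deltas:
    - [[0,0,0],[-0.0007,-0.002,0],0.0]
    - [[0,0,0],[-0.0015,-0.004,0],0.0]
    - [[0,0,0],[-0.0015,-0.006,0],0.0]
    - [[0,0,0],[-0.0015,-0.008,0],0.0]
    - [[0,0,0],[-0.0015,-0.01,0],0.0]
    - [[0,0,0],[-0.0015,-0.012,0],0.0]
    - [[0,0,0],[-0.0015,-0.014,0],0.0]
    - [[0,0,0],[-0.0015,-0.014,0],0.0]
    - [[0,0,0],[-0.0015,-0.014,0],0.0]

```text
t: 9.62
tool_pos: [0.5358, 0.2639, 0.1045]
tool_rot: [3.14, 0.064, 0.002]
contact_force: [0.6, -3.9, 0.4]
opening: 0.0182
```

Run:
```python
from mv import *
o=ctrl.get_obs(); print(o['t'],o['tool_pos'],o['tool_rot'],o['contact_force'],o['wrist_torque'],o['opening'])
for n in('wrist',): cv2.imwrite(f"pics/{n}10.png",get_image(n)[:,:,::-1])
crop('pics/wrist10.png','pics/wrist10d.png',210,20,340,160,5)
```

```text
9.6167 [0.53583526 0.26389648 0.1045343 ] [3.14011730e+00 6.42948800e-02 1.76814672e-03] [ 0.63191694 -3.87153829  0.40302703] [-0.42385468 -0.02711351  0.0036753 ] 0.018237561304203974
```

View pics/wrist10d.png

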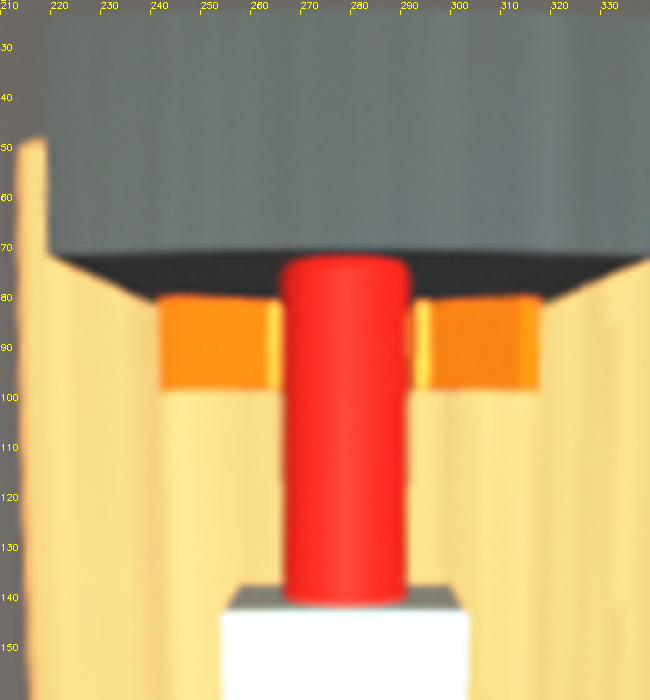

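Contact as expected: Fy −3.9 N, about 9 mm of compression, and aligned to about 0.4 mm. Compressing further to pass the block.

jog_arm:
  deltas:
    - [[0,0,0],[0.0003,-0.002,0],0.0]
    - [[0,0,0],[0.0003,-0.004,0],0.0]
    - [[0,0,0],[0.0003,-0.006,0],0.0]
    - [[0,0,0],[0.0003,-0.008,0],0.0]
    - [[0,0,0],[0.0003,-0.0095,0],0.0]
    - [[0,0,0],[0.0003,-0.0095,0],0.0]
    - [[0,0,0],[0.0003,-0.0095,0],0.0]

```text
t: 10.25
tool_pos: [0.5356, 0.273, 0.1044]
tool_rot: [3.139, 0.064, 0.001]
contact_force: [-0.1, -6.9, 1.1]
opening: 0.0186
```

Run:
```python
from mv import *
o=ctrl.get_obs(); print(o['t'],o['tool_pos'],o['tool_rot'],o['contact_force'],o['wrist_torque'],o['opening'])
for n in('scene',): cv2.imwrite(f"pics/{n}11.png",get_image(n)[:,:,::-1])
crop('pics/scene11.png','pics/scene11d.png',310,150,470,270,5)
o=ctrl.get_obs(); print(o['t'],o['tool_pos'],o['contact_force'],o['wrist_torque'])
```

```text
10.25 [0.53556396 0.27298349 0.10444912] [3.13897918e+00 6.44506606e-02 9.16416766e-04] [-0.10033618 -6.86694241  1.14453989] [-0.76725833  0.13076333  0.08715575] 0.018643908823982477
10.3 [0.53552597 0.27296647 0.10442018] [-0.65769685 -6.70385482  2.25897579] [-0.73344131  0.09243791  0.11498715]
```

View pics/scene11d.png

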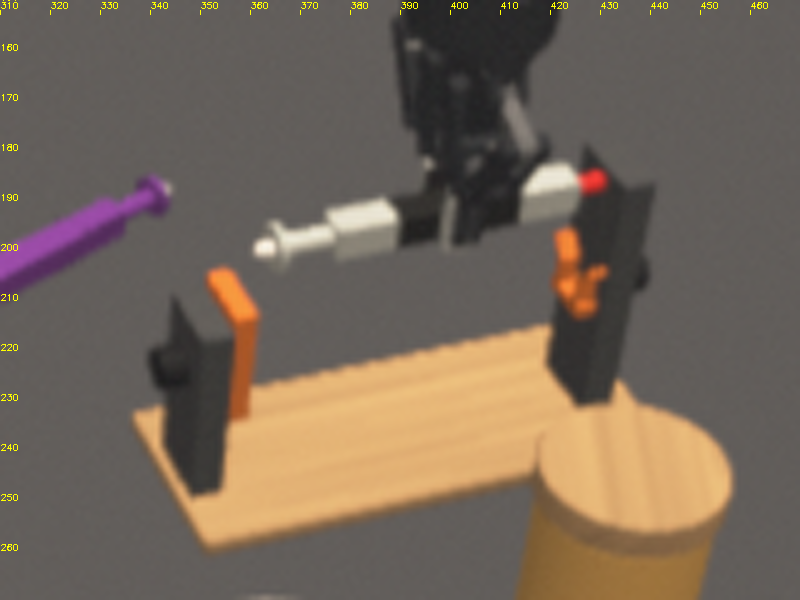

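Fy −6.8 N, so about 18 mm of compression. In the scene view the tip (362,249) is clear of the block. Sliding down 40 mm to just above the pocket lips.

jog_arm:
  deltas:
    - [[0,0,0],[0,0,0.004],0.0]
    - [[0,0,0],[0,0,0.009],0.0]
    - [[0,0,0],[0,0,0.014],0.0]
    - [[0,0,0],[0,0,0.019],0.0]
    - [[0,0,0],[0,0,0.024],0.0]
    - [[0,0,0],[0,0,0.029],0.0]
    - [[0,0,0],[0,0,0.034],0.0]
    - [[0,0,0],[0,0,0.038],0.0]
    - [[0,0,0],[0,0,0.04],0.0]

```text
t: 11.05
tool_pos: [0.5358, 0.2729, 0.0641]
tool_rot: [3.139, 0.064, 0.001]
contact_force: [0.1, -6.4, 2.2]
opening: 0.0181
```

Run:
```python
from mv import *
o=ctrl.get_obs(); print(o['t'],o['tool_pos'],o['tool_rot'],o['contact_force'],o['wrist_torque'],o['opening'])
for n in('scene','wrist'): cv2.imwrite(f"pics/{n}12.png",get_image(n)[:,:,::-1])
crop('pics/scene12.png','pics/scene12d.png',310,150,470,270,5)
crop('pics/wrist12.png','pics/wrist12d.png',210,20,340,160,5)
o=ctrl.get_obs(); print(o['t'],o['tool_pos'],o['contact_force'],o['wrist_torque'])
```

```text
11.05 [0.53576118 0.2728906  0.06406691] [3.13918417e+00 6.37974960e-02 1.30993188e-03] [ 0.08488408 -6.41529736  2.20669549] [-0.70281754 -0.01304546 -0.00128602] 0.018127122171021574
11.15 [0.53570856 0.2728151  0.06402971] [ 0.65552478 -6.40863535  1.42391996] [-0.81988953 -0.08105423 -0.02153397]
```

View pics/scene12d.png

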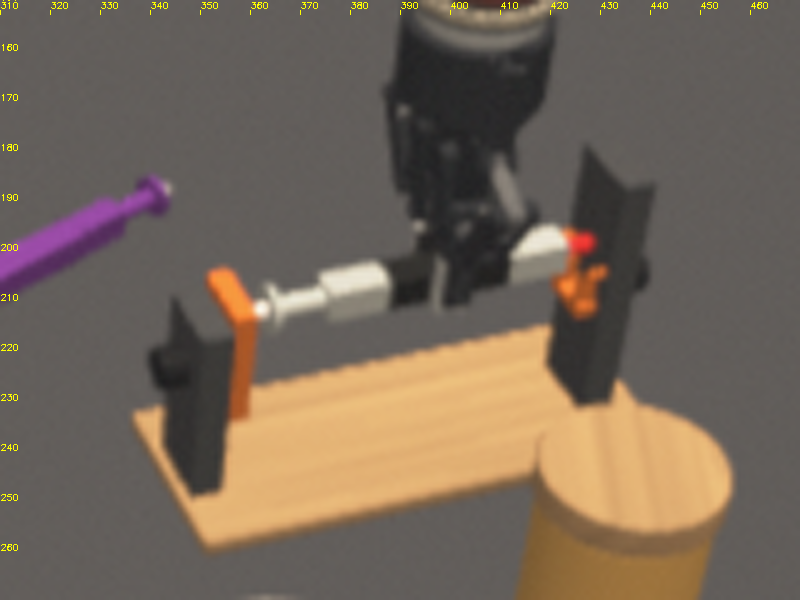

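View pics/wrist12d.png

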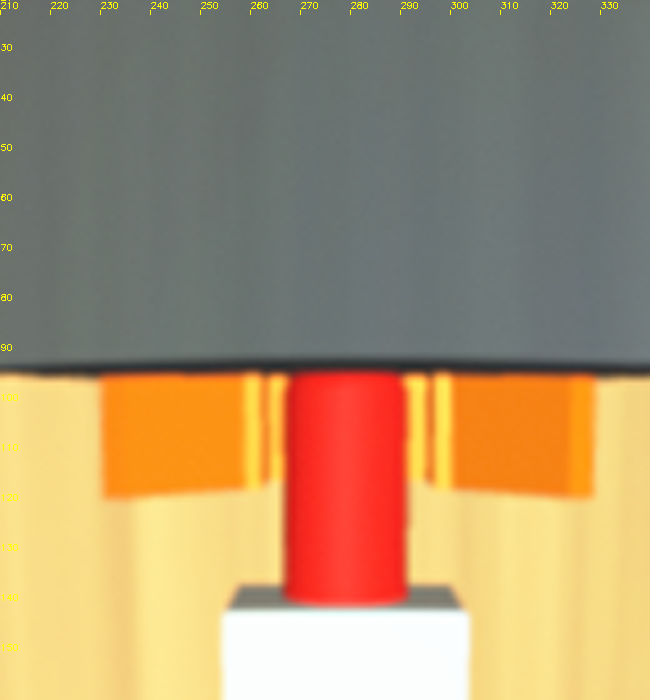

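Still centred in the wrist view (pocket 230–328, rail 278.7), and the drag is small. Continuing 17 mm, then feeling for the bottom.

jog_arm:
  deltas:
    - [[0,0,0],[0.0002,0,0.003],0.0]
    - [[0,0,0],[0.0002,0,0.006],0.0]
    - [[0,0,0],[0.0002,0,0.009],0.0]
    - [[0,0,0],[0.0002,0,0.012],0.0]
    - [[0,0,0],[0.0002,0,0.015],0.0]
    - [[0,0,0],[0.0002,0,0.017],0.0]
    - [[0,0,0],[0.0002,0,0.017],0.0]

```text
t: 11.73
tool_pos: [0.5361, 0.2729, 0.0472]
tool_rot: [3.139, 0.064, 0.002]
contact_force: [1.0, -6.1, 0.5]
opening: 0.0184
```

jog_arm:
  deltas:
    - [[0,0,0],[0,0,0.001],0.0]
    - [[0,0,0],[0,0,0.002],0.0]
    - [[0,0,0],[0,0,0.003],0.0]
    - [[0,0,0],[0,0,0.003],0.0]

```text
t: 12.07
tool_pos: [0.5362, 0.273, 0.0446]
tool_rot: [3.139, 0.064, 0.002]
contact_force: [0.3, -7.3, 2.1]
opening: 0.0183
```

Run:
```python
from mv import *
o=ctrl.get_obs(); print(o['t'],o['tool_pos'],o['tool_rot'],o['contact_force'],o['wrist_torque'],o['opening'])
```

```text
12.0667 [0.53622314 0.27301792 0.04455685] [3.13940822e+00 6.39727825e-02 2.29153746e-03] [ 0.26160233 -7.3051366   2.10888015] [-0.72857562 -0.05751189 -0.02415439] 0.01825897983562789
```

jog_arm:
  deltas:
    - [[0,0,0],[0,0,0.001],0.0]
    - [[0,0,0],[0,0,0.002],0.0]
    - [[0,0,0],[0,0,0.003],0.0]
    - [[0,0,0],[0,0,0.003],0.0]

```text
t: 12.4
tool_pos: [0.5363, 0.273, 0.0416]
tool_rot: [3.139, 0.064, 0.002]
contact_force: [0.5, -5.7, 1.5]
opening: 0.0181
```

jog_arm:
  deltas:
    - [[0,0,0],[0,0,0.0007],0.0]
    - [[0,0,0],[0,0,0.0015],0.0]
    - [[0,0,0],[0,0,0.0015],0.0]

```text
t: 12.65
tool_pos: [0.5363, 0.273, 0.0402]
tool_rot: [3.14, 0.064, 0.003]
contact_force: [2.0, -6.9, 2.4]
opening: 0.0184
```

Run:
```python
from mv import *
o=ctrl.get_obs(); print(o['t'],o['tool_pos'],o['tool_rot'],o['contact_force'],o['wrist_torque'],o['opening'])
```

```text
12.65 [0.53633409 0.27303825 0.04015433] [3.13953125e+00 6.38292821e-02 2.62282361e-03] [ 1.96056102 -6.90050719  2.3973554 ] [-0.7387532  -0.05999304 -0.02457553] 0.018434593078907855
```

jog_arm:
  deltas:
    - [[0,0,0],[0,0,0.0007],0.0]
    - [[0,0,0],[0,0,0.0015],0.0]
    - [[0,0,0],[0,0,0.0015],0.0]

```text
t: 12.9
tool_pos: [0.5364, 0.273, 0.0387]
tool_rot: [3.14, 0.064, 0.003]
contact_force: [0.3, -6.3, 2.3]
opening: 0.0184
```

jog_arm:
  deltas:
    - [[0,0,0],[0,0,0.001],0.0]
    - [[0,0,0],[0,0,0.001],0.0]

```text
t: 13.07
tool_pos: [0.5365, 0.2733, 0.0382]
tool_rot: [3.14, 0.064, 0.003]
contact_force: [0.3, -6.8, 5.2]
opening: 0.0183
```

Run:
```python
from mv import *
o=ctrl.get_obs(); print(o['t'],o['tool_pos'],o['tool_rot'],o['contact_force'],o['wrist_torque'],o['opening'])
for n in('scene','wrist'): cv2.imwrite(f"pics/{n}13.png",get_image(n)[:,:,::-1])
crop('pics/scene13.png','pics/scene13d.png',310,150,470,270,5)
crop('pics/wrist13.png','pics/wrist13d.png',210,20,340,160,5)
o=ctrl.get_obs(); print(o['t'],o['tool_pos'],o['contact_force'],o['wrist_torque'])
```

```text
13.0667 [0.53650786 0.27331345 0.03823189] [3.14019070e+00 6.40243442e-02 2.89436168e-03] [ 0.26510043 -6.80079375  5.18270768] [-0.54711268  0.18617027  0.03824984] 0.018333094672316412
13.1667 [0.53647505 0.27328795 0.03826763] [-1.21132343 -6.6506221   3.38249974] [-0.58323776  0.10581066  0.08640742]
```

View pics/scene13d.png

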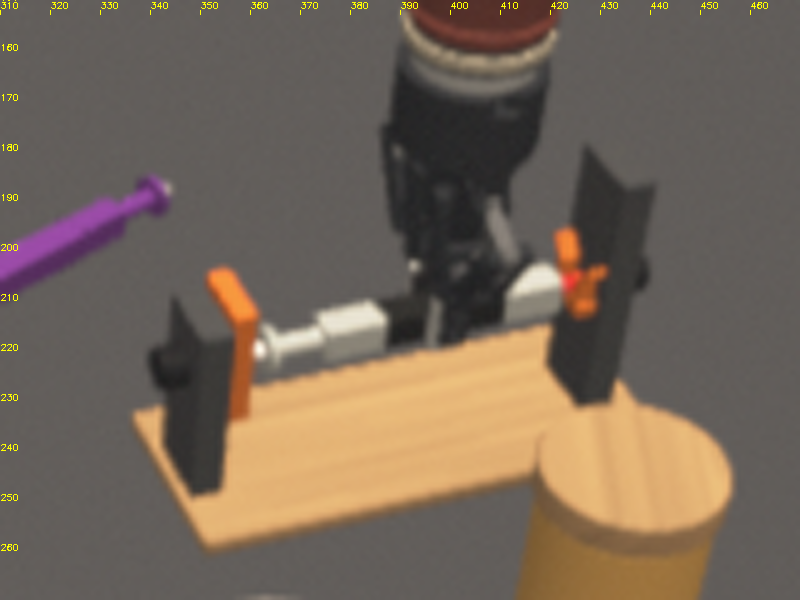

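View pics/wrist13d.png

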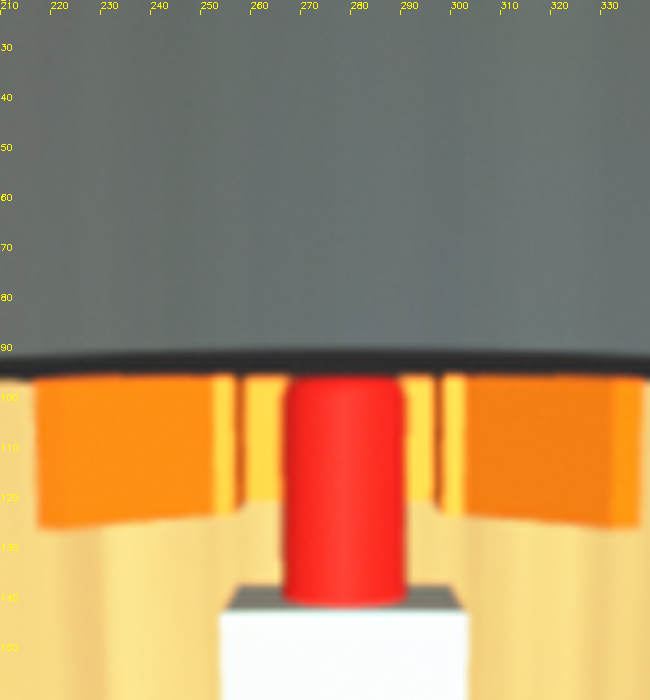

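Fz jumped from about 2 to about 4–5 N and z stalled at 0.038, which matches the vision estimate of h≈0.088. One more small probe to confirm this is the floor.

jog_arm:
  deltas:
    - [[0,0,0],[0,0,0.0008],0.0]
    - [[0,0,0],[0,0,0.0008],0.0]
    - [[0,0,0],[0,0,0.0008],0.0]

```text
t: 13.42
tool_pos: [0.5366, 0.2735, 0.038]
tool_rot: [3.14, 0.064, 0.003]
contact_force: [-0.9, -7.2, 5.7]
opening: 0.0181
```

Run:
```python
from mv import *
o=ctrl.get_obs(); print(o['t'],o['tool_pos'],o['tool_rot'],o['contact_force'],o['wrist_torque'],o['opening'])
```

```text
13.4167 [0.5366083  0.27351788 0.03795171] [3.14048891 0.06438059 0.00322557] [-0.93414848 -7.18245524  5.65503112] [-0.44277544  0.31228619  0.12062175] 0.01810739396075588
```

Floor confirmed: a 0.8 mm command gave only 0.25 mm of travel and Fz rose. I'll relax the downward press slightly and ease back toward −y.

jog_arm:
  deltas:
    - [[0,0,0],[0,0.001,-0.0006],0.0]
    - [[0,0,0],[0,0.0025,-0.0008],0.0]
    - [[0,0,0],[0,0.004,-0.0008],0.0]
    - [[0,0,0],[0,0.0055,-0.0008],0.0]
    - [[0,0,0],[0,0.007,-0.0008],0.0]
    - [[0,0,0],[0,0.007,-0.0008],0.0]

```text
t: 13.92
tool_pos: [0.5368, 0.2666, 0.0382]
tool_rot: [-3.141, -0.064, -0.003]
contact_force: [-0.5, -4.6, 2.5]
opening: 0.0186
```

Run:
```python
from mv import *
o=ctrl.get_obs(); print(o['t'],o['tool_pos'],o['tool_rot'],o['contact_force'],o['wrist_torque'],o['opening'])
for n in('scene','top'): cv2.imwrite(f"pics/{n}14.png",get_image(n)[:,:,::-1])
crop('pics/scene14.png','pics/scene14d.png',310,170,450,260,5)
o=ctrl.get_obs(); print(o['t'],o['tool_pos'],o['contact_force'],o['wrist_torque'])
```

```text
13.9167 [0.53677149 0.26660949 0.03820574] [-3.14083768 -0.06369749 -0.00325011] [-0.54930314 -4.55468681  2.4829551 ] [-0.320628    0.04807277  0.00220983] 0.018594120671528512
14.0167 [0.53675414 0.26678087 0.03814282] [-0.46540576 -4.94050709  3.85462058] [-0.31559683  0.03172828 -0.07368777]
```

View pics/scene14d.png

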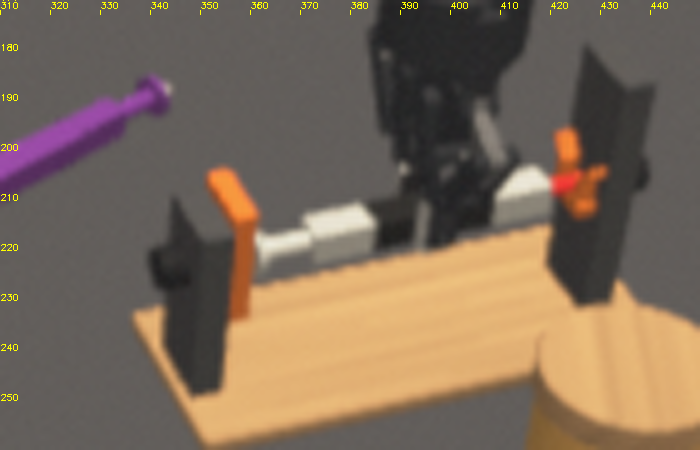

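Fy −4.7 N matches the spring alone, and the tip is entering the hole with nothing in the way. Continuing.

jog_arm:
  deltas:
    - [[0,0,0],[0,0.0012,0],0.0]
    - [[0,0,0],[0,0.0025,0],0.0]
    - [[0,0,0],[0,0.0037,0],0.0]
    - [[0,0,0],[0,0.005,0],0.0]
    - [[0,0,0],[0,0.005,0],0.0]

```text
t: 14.43
tool_pos: [0.5368, 0.2617, 0.0378]
tool_rot: [-3.14, -0.064, -0.003]
contact_force: [1.0, -3.7, 4.2]
opening: 0.0181
```

jog_arm:
  deltas:
    - [[0,0,0],[0,0.0007,0],0.0]
    - [[0,0,0],[0,0.0015,0],0.0]
    - [[0,0,0],[0,0.0015,0],0.0]

```text
t: 14.68
tool_pos: [0.5368, 0.2602, 0.0377]
tool_rot: [-3.141, -0.064, -0.003]
contact_force: [1.5, -2.6, 5.1]
opening: 0.0182
```

Run:
```python
from mv import *
o=ctrl.get_obs(); print(o['t'],o['tool_pos'],o['tool_rot'],o['contact_force'],o['wrist_torque'],o['opening'])
```

```text
14.6833 [0.53678452 0.26023763 0.03772713] [-3.14068274e+00 -6.38626586e-02 -2.77555755e-03] [ 1.51341692 -2.64934223  5.06499043] [ 0.18171421 -0.20966151 -0.10764376] 0.018194158298812785
```

jog_arm:
  deltas:
    - [[0,0,0],[0,0.0005,-0.0004],0.0]
    - [[0,0,0],[0,0.001,-0.0005],0.0]
    - [[0,0,0],[0,0.001,-0.0005],0.0]

```text
t: 14.93
tool_pos: [0.5366, 0.2591, 0.0379]
tool_rot: [3.141, 0.064, 0.002]
contact_force: [2.8, -2.7, 4.4]
opening: 0.0182
```

Run:
```python
from mv import *
o=ctrl.get_obs(); print(o['t'],o['tool_pos'],o['tool_rot'],o['contact_force'],o['wrist_torque'],o['opening'])
for n in('scene','top','wrist'): cv2.imwrite(f"pics/{n}15.png",get_image(n)[:,:,::-1])
crop('pics/scene15.png','pics/scene15d.png',310,170,450,260,5)
crop('pics/wrist15.png','pics/wrist15d.png',210,20,340,160,5)
o=ctrl.get_obs(); print(o['t'],o['tool_pos'],o['contact_force'],o['wrist_torque'])
```

```text
14.9333 [0.53662334 0.25910238 0.03789493] [3.14084063e+00 6.38135890e-02 2.12755577e-03] [ 2.78207856 -2.67876445  4.38068116] [ 0.18886971 -0.3859826  -0.24211428] 0.018243119789097248
15.0833 [0.53663595 0.25911156 0.0379241 ] [ 3.22683538 -2.90527067  3.36669215] [ 0.15670598 -0.39982079 -0.24711709]
```

View pics/scene15d.png

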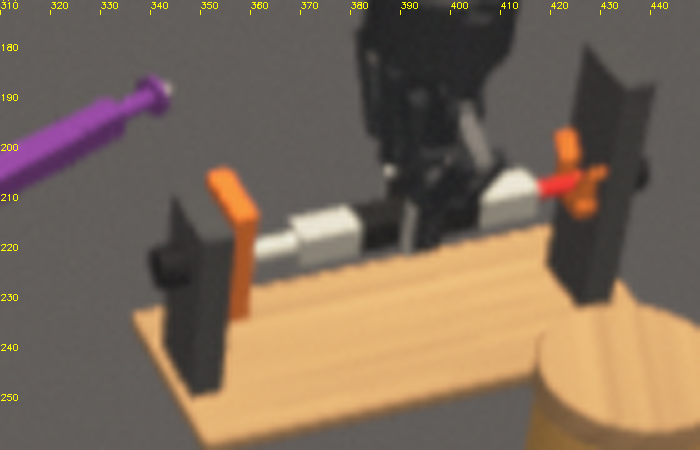

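View pics/wrist15d.png

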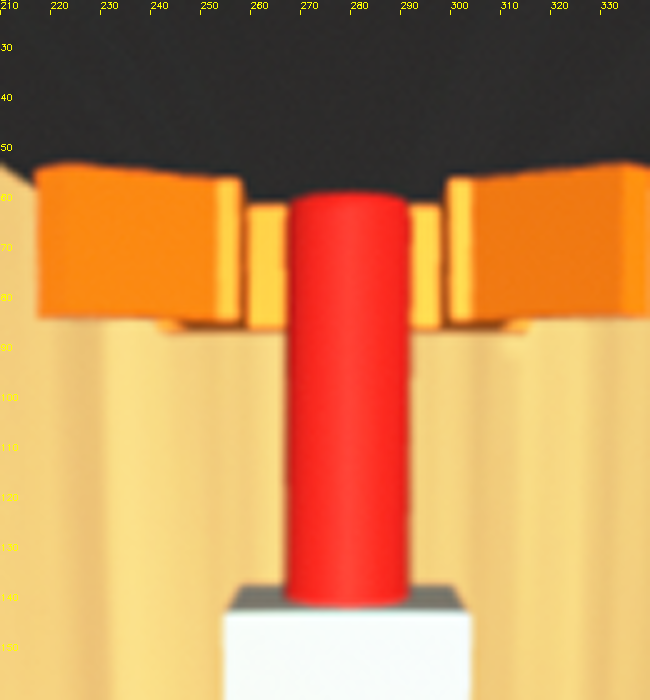

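jog_arm:
  deltas:
    - [[0,0,0],[0,0.0005,0],0.0]
    - [[0,0,0],[0,0.001,0],0.0]
    - [[0,0,0],[0,0.001,0],0.0]

```text
t: 15.33
tool_pos: [0.5366, 0.2588, 0.0379]
tool_rot: [-3.14, -0.064, -0.002]
contact_force: [3.5, 1.3, 3.1]
opening: 0.0185
```

Run:
```python
from mv import *
o=ctrl.get_obs(); print(o['t'],o['tool_pos'],o['tool_rot'],o['contact_force'],o['wrist_torque'],o['opening'])
```

```text
15.3333 [0.53659968 0.2588096  0.03791351] [-3.13973257e+00 -6.40683219e-02 -2.26882418e-03] [3.46784668 1.25729333 3.13010812] [ 0.65722338 -0.52562307 -0.20527017] 0.01854930323044988
```

The collar has met the block: y stalled at 0.2588 and Fy swung from −2.7 to +1.3 N, with Fz steady. I'll relax the residual loads before letting go.

jog_arm:
  deltas:
    - [[0,0,0],[0.0003,-0.0003,-0.0003],0.0]
    - [[0,0,0],[0.0006,-0.0006,-0.0005],0.0]
    - [[0,0,0],[0.0006,-0.0006,-0.0005],0.0]

```text
t: 15.58
tool_pos: [0.5365, 0.2587, 0.0379]
tool_rot: [3.14, 0.064, -0.0]
contact_force: [2.0, -0.3, 1.9]
opening: 0.0182
```

Run:
```python
from mv import *
o=ctrl.get_obs(); print(o['t'],o['tool_pos'],o['tool_rot'],o['contact_force'],o['wrist_torque'],o['opening'])
```

```text
15.5833 [0.5365381  0.25873283 0.03793198] [ 3.14044441e+00  6.43179687e-02 -4.61706126e-04] [ 2.04787851 -0.32803902  1.86464036] [ 0.57235053 -0.31833304 -0.28308742] 0.018244047456621414
```

jog_arm:
  deltas:
    - [[0,0,0],[0.0004,0,-0.0006],0.0]
    - [[0,0,0],[0.0008,0,-0.0012],0.0]
    - [[0,0,0],[0.0008,0,-0.0012],0.0]

```text
t: 15.83
tool_pos: [0.5365, 0.2587, 0.0384]
tool_rot: [3.14, 0.065, -0.003]
contact_force: [0.3, 1.3, -2.2]
opening: 0.018
```

Run:
```python
from mv import *
o=ctrl.get_obs(); print(o['t'],o['tool_pos'],o['tool_rot'],o['contact_force'],o['wrist_torque'],o['opening'])
```

```text
15.8333 [0.53653304 0.25866621 0.03839908] [ 3.14026398e+00  6.45768391e-02 -3.11670247e-03] [ 0.3446775   1.27951783 -2.21005958] [ 0.60911509 -0.16978744 -0.15770028] 0.01795757393237577
```

Loads are neutral now, with only the rail's weight. Opening the fingers.

jog_arm:
  deltas:
    - [[0,0,0],[0,0,0],0.022]
    - [[0,0,0],[0,0,0],0.026]
    - [[0,0,0],[0,0,0],0.034]
    - [[0,0,0],[0,0,0],0.045]
    - [[0,0,0],[0,0,0],0.055]
    - [[0,0,0],[0,0,0],0.055]
    - [[0,0,0],[0,0,0],0.055]

```text
t: 16.42
tool_pos: [0.5378, 0.2587, 0.0396]
tool_rot: [3.14, 0.064, 0.001]
contact_force: [-0.8, -0.7, 0.3]
opening: 0.0552
```

Run:
```python
from mv import *
o=ctrl.get_obs(); print(o['t'],o['tool_pos'],o['tool_rot'],o['contact_force'],o['wrist_torque'],o['opening'])
for n in('scene','wrist'): cv2.imwrite(f"pics/{n}16.png",get_image(n)[:,:,::-1])
crop('pics/scene16.png','pics/scene16d.png',310,170,450,260,5)
```

```text
16.4167 [0.5377813  0.25867528 0.03959285] [3.14039943e+00 6.44645320e-02 1.16992427e-03] [-0.77596829 -0.66454933  0.33805644] [ 0.01259199 -0.03237737  0.00179495] 0.05518828629173884
```

View pics/scene16d.png

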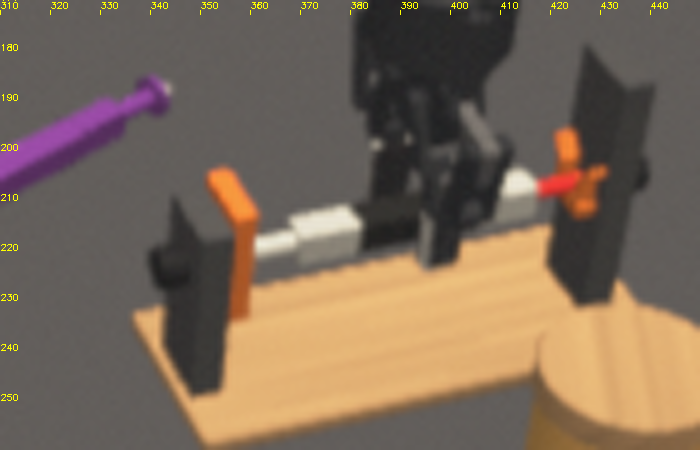

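View pics/wrist16.png

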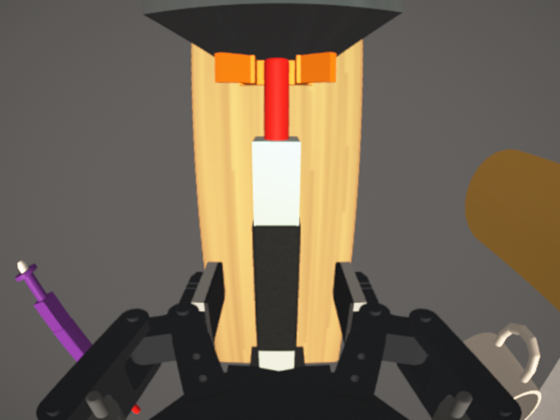

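The rail stays in place with the fingers open: in the wrist view the pads are clear at (205,290) and (350,290). Retracting straight up.

jog_arm:
  deltas:
    - [[0,0,0],[0,0,-0.01],0.055]
    - [[0,0,0],[0,0,-0.03],0.055]
    - [[0,0,0],[0,0,-0.06],0.055]
    - [[0,0,0],[0,0,-0.095],0.055]
    - [[0,0,0],[0,0,-0.13],0.055]
    - [[0,0,0],[0,0,-0.16],0.055]
    - [[0,0,0],[0,0,-0.19],0.055]
    - [[0,0,0],[0,0,-0.21],0.055]
    - [[0,0,0],[0,0,-0.22],0.055]
    - [[0,0,0],[0,0,-0.22],0.055]

```text
t: 17.35
tool_pos: [0.539, 0.2593, 0.2637]
tool_rot: [-3.139, -0.064, -0.011]
contact_force: [0.5, -0.5, 0.0]
opening: 0.0555
```

Run:
```python
from mv import *
o=ctrl.get_obs(); print(o['t'],o['tool_pos'],o['contact_force'])
import pickle; pickle.dump(o,open('pics/w17.pkl','wb'))
for n in('wrist','scene','top'): cv2.imwrite(f"pics/{n}17.png",get_image(n)[:,:,::-1])
crop('pics/scene17.png','pics/scene17d.png',310,170,450,260,5)
crop('pics/top17.png','pics/top17d.png',130,90,290,220,5)
```

```text
17.35 [0.53901339 0.2592951  0.2637158 ] [ 0.48476405 -0.52948415  0.01372814]
```

View pics/scene17.png

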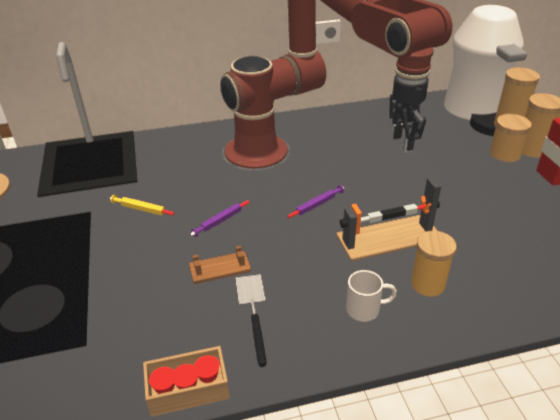

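View pics/scene17d.png

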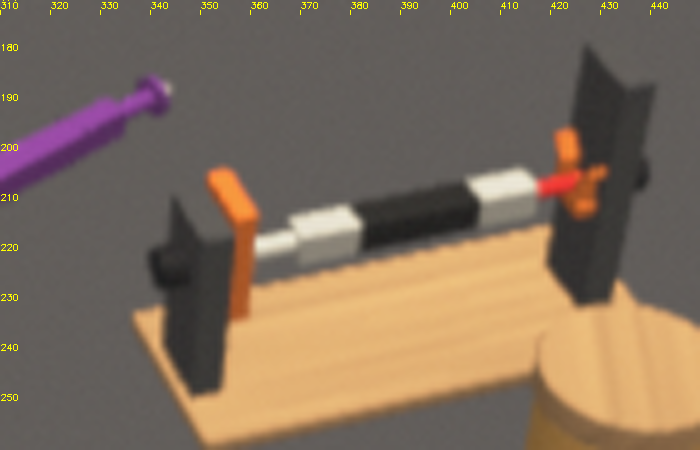

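View pics/wrist17.png

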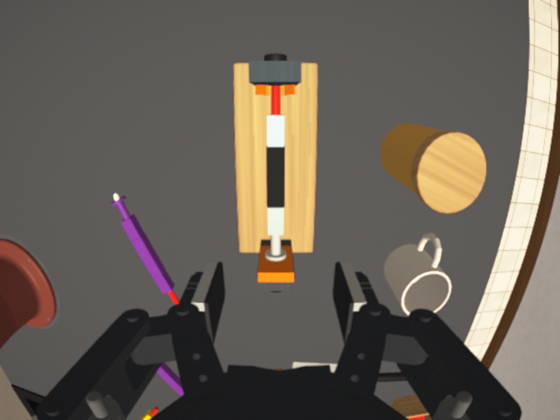

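The rail spans the two posts, and the mug, jar and spatula look unmoved. Next I'll check flushness and levelness numerically.

Run:
```python
from h import *
import pickle
crop('pics/wrist17.png','pics/wrist17d.png',235,55,320,290,4)
o=pickle.load(open('pics/w17.pkl','rb'))
sx,sy,yw=.5372,.2592,.0405
def P(x,y,z): c,s=np.cos(yw),np.sin(yw); return [sx+c*x-s*y,sy+s*x+c*y,z]
for nm,q in dict(tubeN=(.009,-.068,.009),gripN=(.01,-.035,.01),gripP=(.01,.035,.01),tubeP=(.009,.068,.009)).items():
    print(nm,'scene z.088',proj('scene',P(q[0],q[1],.088+q[2]))[0].round(1),'bottom edge',proj('scene',P(q[0],q[1],.088-q[2]))[0].round(1))
for nm,q in dict(tubeP=(0,.068,.097),gripP=(0,.035,.098),gripN=(0,-.035,.098),tubeN=(0,-.068,.097),collartop=(0,-.1,.101),blocktop=(0,-.1,.128)).items(): print(nm,projw(P(*q),o)[0].round(1))
a=cv2.imread('pics/scene0.png').astype(int);b=cv2.imread('pics/scene17.png').astype(int)
d=np.abs(a-b).sum(2)
for nm,(u0,v0,u1,v1) in dict(mug=(345,270,398,320),jar=(415,235,456,295),spat=(236,276,268,364)).items(): print(nm,d[v0:v1,u0:u1].max(),(d[v0:v1,u0:u1]>60).sum())
```

```text
tubeN scene z.088 [370.5 217.2] bottom edge [369.9 222.6]
gripN scene z.088 [382.4 214.8] bottom edge [381.6 220.7]
gripP scene z.088 [406.8 209.7] bottom edge [405.8 215.6]
tubeP scene z.088 [417.9 207.5] bottom edge [416.9 212.8]
tubeP [274.9 115.9]
gripP [274.9 146.9]
gripN [275.1 209.1]
tubeN [275.2 235.7]
collartop [275.3 261.6]
blocktop [275.2 273.1]
mug 8 0
jar 9 0
spat 13 0
```

View pics/wrist17d.png

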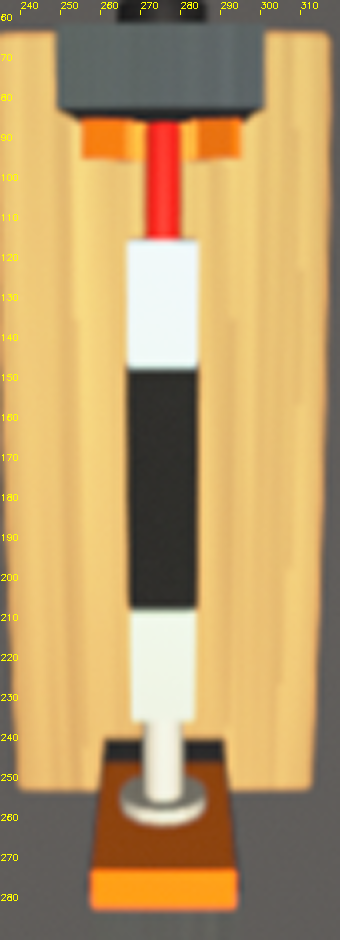

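Run:
```python
from h import *
print(ctrl.get_obs()['t'], job.finish_job())
```

```text
the job is handed in; nothing more can be done
17.5 None
```

The rail is fitted between the two posts with the gripper clear of it, and I handed the job in at 17.5 s.

**What I did**
- I took the rail off the rest and pushed its red end against the pocket post, about 18 mm in at roughly 7 N.
- I kept it compressed while sliding down the post and felt the pocket floor at an axis height of about 88 mm.
- I then eased it back until the collar met the socket block. Fy jumped and y stopped moving.
- I relaxed the loads, opened the fingers and lifted straight up.

**Last checks**
- **Seating:** the collar and tube ends are within about 1 px of where a fully seated rail should appear in the wrist view.
- **Level:** the grip edges in the scene view fit a level rail to about 1 px.
- **Other items:** the mug, jar and spatula look the same before and after in the scene picture.
- **Forces:** the largest single-axis readings on the stand were about 7 N.

**What disagreed**
- **Failed first grasp:** the fingers end about 35 mm short of the stated TCP, so they closed in the air above the rail. I saw this in the pictures and went lower.
- **Opening reading:** it was about 2 mm low (18 mm reported on the 20 mm grip).
- **Sideways force:** about 3.5 N (Fx) built up as the rail seated. I relaxed it before letting go.

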